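Seat an atomiser on the spray-test stand, nozzle to the mark

ROBOT

A 6-joint arm with a two-finger parallel gripper is mounted at the origin on the work surface. World frame = base frame: x ahead of the robot, y to its left, z up, the work surface at z = 0. Lengths are in mm, angles in rad, forces in N, time in s.
With the tool pointing down it reaches from about 350 to 875 mm from the base axis. Payload 4.2 kg.
Tool frame: the origin (TCP) lies between the finger pads; the fingertips stand 14 mm ahead of it and the grasp point (between the pads) lies 5 mm behind it (manip.tcp_to_tips is the distance from the TCP to the fingertips, in mm); z points along the fingers, y is the direction in which the jaws open and shut (so a half turn about z gives the same grasp; the last joint's range is limited). The gripper opens to 87 mm and grips with 3 to 60 N. Pads are 19 mm wide; open, the fingers measure 117 mm over their backs; the gripper's body (75 mm by 190 mm) begins 51 mm behind the grasp point.
Start: joints at [-1.015, 0.385, 0.008, 0, -1.194, -0.259], TCP at [182.804, -597.647, 236.55] pointing down, gripper open.
Joint ranges: [-3.14, 3.14], [-1.21, 2.06], [-1.07, 1.41], [-3.16, 2.05], [-2.99, -0.16], [-3.1, 3.1]. Speed limits (rad/s): [2.79, 2.79, 3.14, 3.14, 3.14, 3.14].

INTERFACE

Orientations are given as a rotation vector (axis times angle).
In Python, from station import sense, imaging, job, manip gives the robot as it stands. The module is installed in compiled form; this text tells all that it offers.
- The arm moves only by the tool servo_tool, never from a script. Its argument "motion" is one flat list of numbers, 6 for each row, row after row: the shift along the tool's x, y, z in cm, then the turn, a rotation vector about the tool's x, y, z in rad. A call has 1 to 12 rows; each row shifts and turns the pose as measured when the row begins, along the tool's axes as they then stand; what a row does not reach is not made up. A row lasts 1/10 s, in which the tool goes at most 50 mm and 8.59 degrees, less where a joint would pass 70% of its speed; a pose out of reach is approached as far as the arm can. A call is refused whole if a number of a shift passes 5 or a number of a turn 0.15, either way. A call with a gripper value outside its range is refused whole. "hand" is the closure, from 0 (fully open) to 1 (shut), set as the call begins (left out, the last holds). The fingers move at their own pace and stop on an object; "grip_force" is the grip in N (left out, the last holds). Time passes only in rows, so rows that do not move let the fingers close. It gives the time, the measured TCP pose, the force and the opening at its end, in the units of the state.
- sense(): the state, without advancing time (a new reading comes with each control period).
- imaging.read_camera(name): name is "side" or "top"; returns the picture (384x512x3 uint8, red, green, blue); there is no depth.
- imaging.camera_model(name): a dict with "vertical_fov" (degrees; the focal length in pixels is half the picture's height over the tangent of half this angle, whatever the lens; pixels are square), "cx", "cy" (the principal point, pixels), "k1" (the pictures are not rectified: a ray, as slopes to the right and down, at radius r is drawn at 1 + k1 r^2 times it, then the intrinsics apply), "world_from_camera" (4x4, takes a point from camera to world coordinates). Camera axes: x right, y down, z forward; pixel columns grow to the right and rows downward; lengths in mm; the calibration is good to about 2 mm. A picture is of the moment at which its call begins. camera_model takes no time and is no camera call.
- job.close_job(): hands the job in, once; it reports no verdict.
The state is a dict: "time_s": time; "joints": joint angles; "qvel": joint speeds; "joint_efforts": joint torques, N m; "position": TCP position; "orientation": TCP orientation; "ft_force": force on the tool from outside, world axes, zero at the start; "torque": the same for the moment, N m; "opening": finger opening in mm.
Only numpy, scipy, OpenCV 4.12 (cv2) and the standard library are available. Lean on these libraries where they do the work, as an engineer would, in place of code of your own. Each camera call takes 0.05 s, during which the arm holds its last target.

TASK

Put the atomiser from the tray into the inclined rest of the spray-test stand: feel for the drive bar so that the slot in its foot drops right down over it, then turn the bottle, still fully seated, until its nozzle faces the red mark, and let go. Don't force it down, and leave the other bottles and vessels where they are.

Things in the scene. Friction and masses are not known exactly. Their poses are not given: they have to be found in the camera images.
- atom_mid (a point): The atomiser: amber spray bottle with a blue band and white head, 118 tall, 0.13 to 0.21 kg, standing upright on the tray (top 8 above the bench). Body 44 across up to 74, shoulder to 80, neck 20 across from 80 to 94, head 94 to 118. This point: on its axis, 59 above its underside. z runs up the bottle, x towards the nozzle's side.
- head (a point): Centre of the atomiser's white spray head, on its axis, 106 above the underside: a block 24 (x) by 22 (y) by 24 tall, axes as the bottle. Best grasped across its flat +y and -y sides, with the fingers pointing down the bottle's axis; the shoulder is 26 below this point.
- nozzle (a point): Tip of the orange nozzle, 8 across, that sticks out 10 from the white head towards the bottle's +x: 22 from the axis, 108 above the underside.
- atom_slot (a point): Centre of the atomiser's underside, axes as the bottle. A straight slot 13 wide (y) and 8 deep runs right across the black foot along x, that is in the nozzle's direction.
- rest_foot (a point): Foot of the stand's inclined rest: centre of the upper face of its black foot disc (49 across), about 58 above the bench. z is the rest's axis, 35 degrees from vertical, its top leaning to the robot's side; x is square to it, up and away from the robot's side, towards the red mark. A brass drive bar 36 long, 8 wide, 6 high, its top edges chamfered 2, lies across the disc through this point; the disc turns about z.
- v_mid (a point): On the rest's axis, 41 above the foot disc, axes as the rest; half-way along two aluminium V-walls (8 to 74 up z) on the -x side, which touch a bottle 44 across when its axis lies on the rest's axis. The +x side is open. A bottle whose slot is not over the bar rides 6 high on it; with the slot within about 12 degrees of the bar it drops on to the disc and then turns the disc with it.
- mark (a point): Outer end of the red arrow mark fixed to the stand, 52 from the rest's axis along the rest's +x, level with the disc's face. At the start the bar stands 23 to 57 degrees off this direction (how much is not reported), counter-clockwise seen from above, positive about the rest's z. The disc is stiff (0.06 N m), stays where it is left and can turn from -17 to +66 degrees.
- vial_a: First small amber vial with white cap and green band, 28 across, 62 tall, on the tray; origin under its centre, z up; a bystander.
- vial_b: Second small amber vial, the same as the first, on the tray; origin under its centre; a bystander.
- jar: Squat clear jar with black lid, 48 across, 50 tall, on the tray; origin under its centre; a bystander.
- oil: Amber bottle with white cap, 60 across, 125 tall, on the bench to the left; origin under its centre; a bystander.
- beaker: Open glass beaker, 64 across, 75 tall, on the bench to the left; origin under its centre; a bystander.
- tin: Small aluminium can, 52 across, 45 tall, on the bench to the right; origin under its centre; a bystander.

How it is judged:
By the outcome, as a careful person would: the job done as asked, in the order asked, and still so for the second after the job is handed in, with the robot touching nothing.
It also fails if it takes over 64 s, if anything falls off the work surface, if the arm or the gripper's body presses on something with over 40 N, if the wrist force passes 120 N, or if a joint passes its speed limit or range.

## Working session

There is one attempt and no reset: what is moved stays moved. The work goes in short steps, Python scripts to look and compute and a tool call to move; the robot and the scene stay as the last step left them, time stands still between calls to the robot, and variables do not carry over. Pictures are saved under pics/ and viewed, and the job is handed in when it is done.

Besides the shell and the picture viewer there is one more tool, called after "Request:" as a command line: name --argument value ..., lists and objects as JSON in quotes. servo_tool: Moves the arm, as the interface text tells. Its arguments: {"type":"object","properties":{"motion":{"type":"array"},"hand":{"type":"number"},"grip_force":{"type":"number"}},"required":["motion"]}

```bash
mkdir -p pics; ls; python3 - <<'E'
from station import sense, imaging, job, manip
import cv2,numpy as np
print(sense()); print(manip.tcp_to_tips)
for n in("side","top"):
    im=imaging.read_camera(n); cv2.imwrite(f"pics/{n}0.png",im[:,:,::-1]); print(n,imaging.camera_model(n))
E
```

```text
pics
{'time_s': 0.0, 'joints': array([-1.01539674e+00,  3.85567943e-01,  6.65588089e-03, -5.13707491e-04,
       -1.19399799e+00, -2.58575775e-01]), 'qvel': array([-0.00067323, -0.00041197,  0.00109203, -0.00040623,  0.00256227,
        0.00069781]), 'joint_efforts': array([-9.94534312e-04, -3.90662098e+01,  1.87408465e+01,  4.22011122e+00,
        1.10124220e-02, -2.08913302e-04]), 'position': array([ 182.64991518, -597.12930275,  235.46227361]), 'orientation': array([ 0.46418649, -3.10670599, -0.00334548]), 'ft_force': array([0.04094157, 0.07043329, 0.00303787]), 'torque': array([0.00406595, 0.00747171, 0.03663869]), 'opening': 86.83963404733402}
14.0
side {'vertical_fov': 42.75897063200165, 'cx': 251.60245777385347, 'cy': 187.64521362899248, 'k1': -0.15261342336878164, 'world_from_camera': array([[-9.70962459e-01, -1.51322532e-01,  1.85292727e-01,
         2.46073508e+02],
       [-2.39217790e-01,  6.05718497e-01, -7.58867546e-01,
         1.14784593e+03],
       [ 2.59852588e-03, -7.81157215e-01, -6.24328962e-01,
         1.02852369e+03],
       [ 0.00000000e+00,  0.00000000e+00,  0.00000000e+00,
         1.00000000e+00]])}
top {'vertical_fov': 51.100636627268514, 'cx': 255.53730285224648, 'cy': 188.8600530208756, 'k1': -0.09442156187194858, 'world_from_camera': array([[-8.60814448e-03, -9.84540971e-01,  1.74942777e-01,
         3.30760833e+02],
       [-9.99857315e-01,  5.93161460e-03, -1.58165925e-02,
        -2.70069052e+00],
       [ 1.45343902e-02, -1.75053967e-01, -9.84451553e-01,
         1.18207823e+03],
       [ 0.00000000e+00,  0.00000000e+00,  0.00000000e+00,
         1.00000000e+00]])}
```

View pics/side0.png

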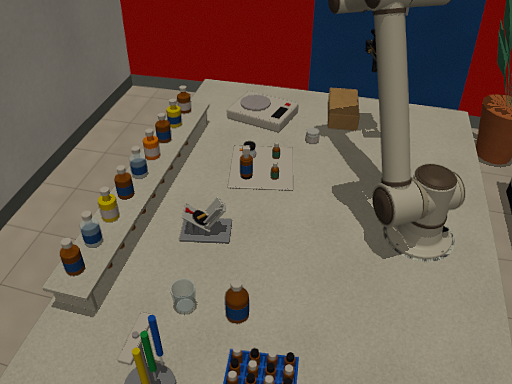

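View pics/top0.png

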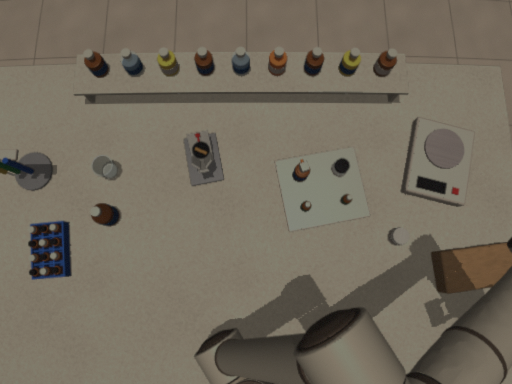

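The side view shows the stand near (205,220) and the tray near (262,167) with the atomiser at (246,165). In the top view the stand is near (203,155) and the atomiser near (302,170). I'll zoom in on both.

```bash
python3 - <<'E'
import cv2,numpy as np
s=cv2.imread("pics/side0.png");t=cv2.imread("pics/top0.png")
def z(im,x0,y0,x1,y1,k): return cv2.resize(im[y0:y1,x0:x1],None,fx=k,fy=k,interpolation=cv2.INTER_CUBIC)
a=z(s,175,190,240,250,6);b=z(s,225,135,300,195,6)
c=z(t,180,120,230,190,6);d=z(t,272,145,372,235,4)
def hc(a,b):
    h=max(a.shape[0],b.shape[0]);o=np.zeros((h,a.shape[1]+b.shape[1]+4,3),np.uint8);o[:a.shape[0],:a.shape[1]]=a;o[:b.shape[0],a.shape[1]+4:]=b;return o
x=hc(a,b);print(x.shape);cv2.imwrite("pics/zs0.png",cv2.resize(x,(795,int(x.shape[0]*795/x.shape[1]))));x=hc(c,d);print(x.shape);cv2.imwrite("pics/zt0.png",x)
E
```

```text
(360, 844, 3)
(420, 704, 3)
```

View pics/zs0.png

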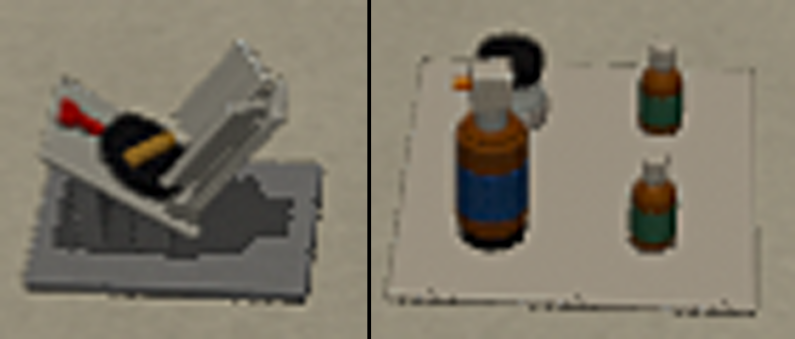

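View pics/zt0.png

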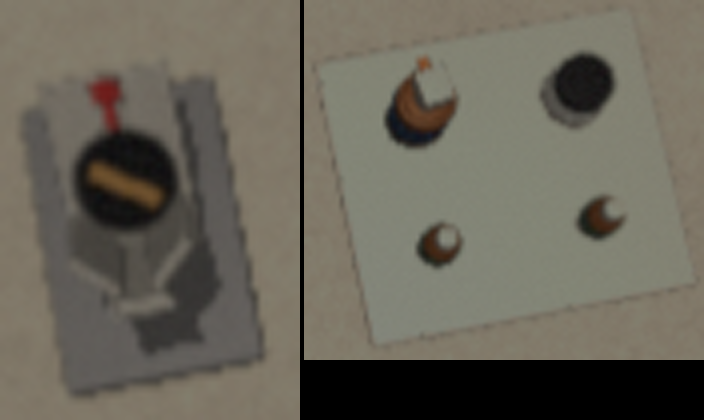

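The bar is clearly visible on the black disc, and the red arrow points up and slightly left in the top view. The atomiser's nozzle points up in the top view, at zoom (424,64). Next I'll measure these with masks and rays.

```bash
cat > h.py <<'E'
import cv2,numpy as np
from scipy.spatial.transform import Rotation as R
from station import sense, imaging, job, manip
M={n:imaging.camera_model(n) for n in("side","top")}
def K(n):
    m=M[n];f=192/np.tan(np.radians(m["vertical_fov"]/2));return np.array([[f,0,m["cx"]],[0,f,m["cy"]],[0,0,1]]),np.array([m["k1"],0,0,0.])
def ray(n,p):
    k,d=K(n);u=cv2.undistortPoints(np.array([[p]],float),k,d)[0,0];T=M[n]["world_from_camera"]
    v=T[:3,:3]@[u[0],u[1],1];return T[:3,3],v/np.linalg.norm(v)
def onz(n,p,z):
    o,v=ray(n,p);return o+v*(z-o[2])/v[2]
def onplane(n,p,c,nn):
    o,v=ray(n,p);return o+v*(np.dot(np.array(c)-o,nn)/np.dot(v,nn))
def tri(ps,pt):
    (a,u),(b,v)=ray("side",ps),ray("top",pt)
    s=np.linalg.lstsq(np.c_[u,-v],b-a,rcond=None)[0];p=a+s[0]*u;q=b+s[1]*v
    return (p+q)/2,np.linalg.norm(p-q)
def proj(n,P):
    T=np.linalg.inv(M[n]["world_from_camera"]);k,d=K(n)
    return cv2.projectPoints(np.array(P,float).reshape(-1,3),cv2.Rodrigues(T[:3,:3])[0],T[:3,3],k,d)[0][:,0]
def grab(n,name):
    im=imaging.read_camera(n)[:,:,::-1].copy();cv2.imwrite(f"pics/{name}.png",im);return im
def blobs(im,box,lo,hi):
    """HSV mask centroid within box x0,y0,x1,y1"""
    x0,y0,x1,y1=box;h=cv2.cvtColor(im[y0:y1,x0:x1],cv2.COLOR_BGR2HSV);m=cv2.inRange(h,lo,hi)
    nn,l,s,c=cv2.connectedComponentsWithStats(m)
    return [(int(s[i,4]),(c[i]+[x0,y0]).round(2),(s[i,:4]+[x0,y0,0,0])) for i in range(1,nn) if s[i,4]>3],m
E
python3 - <<'E'
from h import *
s=cv2.imread("pics/side0.png");t=cv2.imread("pics/top0.png")
def show(l,*a):
    b,_=blobs(*a);print(l,[(i[0],i[1].tolist(),i[2].tolist()) for i in b])
S=(178,192,238,248);T=(182,122,226,190);
for n,im,bx in(("s",s,S),("t",t,T)):
    show(n+" red",im,bx,(0,150,60),(6,255,255)); show(n+" red2",im,bx,(172,150,60),(180,255,255))
    show(n+" bar",im,bx,(10,120,60),(25,255,255)); show(n+" blk",im,bx,(0,0,0),(180,255,45))
for n,im,bx in(("s",s,(232,140,262,185)),("t",t,(285,150,320,185))):
    show(n+" nozzle",im,bx,(5,190,130),(18,255,255)); show(n+" white",im,bx,(0,0,130),(180,50,255)); show(n+" blue",im,bx,(100,100,20),(130,255,255))
# print few pixel HSV
for p in [(190,210),(199,216),(204,214)]: print(cv2.cvtColor(s,cv2.COLOR_BGR2HSV)[p[1],p[0]])
for p in [(197,134),(200,150),(194,150)]: print(cv2.cvtColor(t,cv2.COLOR_BGR2HSV)[p[1],p[0]])
for nm,p in [("nozzle t",(302,161)),("head t",(304.5,166))]: print(nm, cv2.cvtColor(t,cv2.COLOR_BGR2HSV)[int(p[1]),int(p[0])])
E
```

```text
s red [(22, [188.77, 210.68], [186, 208, 8, 6])]
s red2 []
s bar [(26, [200.85, 215.77], [197, 213, 9, 6])]
s blk [(112, [199.01, 217.28], [193, 210, 15, 16]), (9, [193.11, 226.0], [192, 224, 3, 6])]
t red [(15, [197.4, 136.07], [196, 134, 4, 7])]
t red2 []
t bar [(45, [200.47, 150.29], [195, 147, 12, 8])]
t blk [(155, [200.62, 149.43], [193, 142, 16, 16])]
s nozzle []
s white [(832, [246.37, 163.76], [232, 140, 30, 45]), (19, [245.68, 147.05], [243, 146, 7, 3])]
s blue [(92, [246.16, 169.02], [241, 164, 12, 10])]
t nozzle []
t white [(6, [285.67, 152.5], [285, 151, 3, 4]), (16, [291.19, 152.0], [289, 150, 5, 6]), (5, [297.2, 150.6], [296, 150, 3, 2]), (4, [306.5, 151.75], [305, 151, 4, 2]), (606, [303.56, 170.4], [285, 154, 35, 31]), (29, [304.21, 166.1], [302, 163, 6, 7])]
t blue [(9, [295.11, 176.56], [294, 174, 4, 5])]
[  4 133 130]
[ 20 198 143]
[ 20 211 139]
[  1 186 107]
[ 16 149 106]
[15 99 36]
nozzle t [ 14 144 124]
head t [ 36  31 133]
```

```bash
python3 - <<'E'
from h import *
np.set_printoptions(precision=1,suppress=True)
s=cv2.imread("pics/side0.png");t=cv2.imread("pics/top0.png")
# grey-level refined: weights
p,e=tri((200.85,215.77),(200.47,150.29));print("bar centre",p,e)
p2,e2=tri((188.77,210.68),(197.4,136.07));print("red",p2,e2)
print("disc blk top z58",onz("top",(200.6,149.8),58), "bar z63",onz("top",(200.47,150.29),63))
# base outline corners in top: mask by gray darker/bluish vs bench
# atomiser
p3,e3=tri((245.7,147.05),(304.2,166.1));print("head top?",p3,e3,"on z126",onz("top",(304.21,166.1),126))
print("blue side ray tri x",)
for q in[(302.1,160.8)]: print("nozzle t on z116",onz("top",q,116))
# side nozzle pixels
x=cv2.cvtColor(s,cv2.COLOR_BGR2HSV)
print(x[146:152,238:250,0]);print(x[146:152,238:250,1]);print(x[146:152,238:250,2])
x=cv2.cvtColor(t,cv2.COLOR_BGR2HSV)
print(x[157:172,297:312,0]);print(x[157:172,297:312,1]);print(x[157:172,297:312,2])
b=cv2.resize(t[120:192,180:230],None,fx=8,fy=8,interpolation=cv2.INTER_NEAREST);cv2.imwrite("pics/st_t.png",b)
E
```

```text
bar centre [645.4 137.5  60.9] 2.660696925346939
red [680.7 144.5  79.9] 0.37551174061784587
disc blk top z58 [646.3 137.3  58. ] bar z63 [643.5 137.   63. ]
head top? [ 582.1 -151.8  126. ] 3.6136936228781527 on z126 [ 580.2 -152.   126. ]
blue side ray tri x
nozzle t on z116 [ 597.5 -148.1  116. ]
[[20 20 20 19 20 20 19 18 20 19 19 18]
 [20 19 21 21 21 20 19 19 19 19 19 18]
 [20 16 14 14 13 20 20 19 22 23 23 28]
 [21 19 16 16 15 18 22 19 20 20 20 21]
 [21 15 12 11 11 18 21 21 20 23 19 18]
 [20 18 17 17 17 20 21 21 21 21 16 19]]
[[ 43  44  42  42  45  45  46  46  42  45  46  49]
 [ 40  36  33  30  32  37  45  45  44  45  45  48]
 [ 36  62 110 115 123  33  41  42  30  31  36  19]
 [ 31 111 221 239 218  37  44  51  42  45  48  38]
 [ 31 122 255 255 255  38  43  50  51  50  50  53]
 [ 38  40  32  31  43  39  42  49  47  47  47  53]]
[[155 151 151 153 124 153 155 155 158 159 167  94]
 [154 155 156 161 103 157 160 159 158 158 165 128]
 [154 148 151 162 106 163 163 162 162 164 170 178]
 [154 158 166 173 116 117 111 111 109 114 112 129]
 [155 140 123 126  97 102 101 101 100 102  97 110]
 [
[... 1962 characters left out ...]
2 131]
 [130 129 126 110 122 124 112 124 129 121 122 130 131 131 130]
 [131 126 107 107 112 124 121 126 129 128 123 130 131 131 131]
 [126 112  87 116 119 128 129 129 131 130 128 128 131 131 130]
 [106  89  79 122 128 131 129 131 130 130 128 125 130 131 132]
 [ 80  73  66 105 128 130 132 132 130 130 129 126 129 131 132]
 [ 78  79  62  80 125 132 133 133 131 131 129 129 122 128 131]
 [ 80  86  67  69 117 132 134 131 130 132 130 127 113 127 130]
 [ 87  90  69  62  94 130 133 133 132 131 128 124 112 116 130]
 [ 91  93  74  57  74 123 132 131 129 123 106  98  97 103 129]
 [ 88  96  86  60  65 105 121 105  97  94  77  71  82 107 130]
 [ 83  99  98  77  61  76  91  78  74  75  78  76  83 110 130]]
```

View pics/st_t.png

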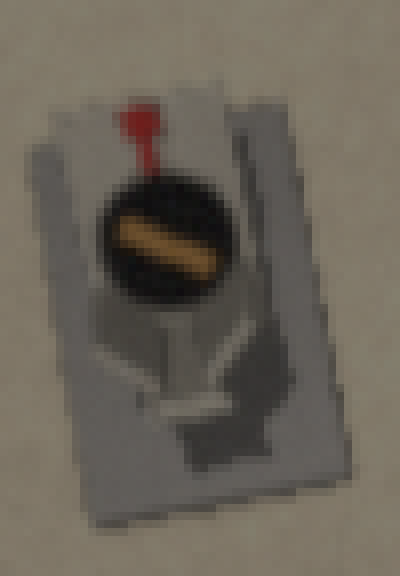

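```bash
python3 - <<'E'
from h import *
np.set_printoptions(precision=1,suppress=True)
s=cv2.imread("pics/side0.png");t=cv2.imread("pics/top0.png")
def wc(im,x0,y0,x1,y1,hlo,hhi,base):
    h=cv2.cvtColor(im[y0:y1,x0:x1],cv2.COLOR_BGR2HSV).astype(float)
    w=np.clip(h[...,1]-base,0,None)*((h[...,0]>=hlo)&(h[...,0]<=hhi));yy,xx=np.mgrid[y0:y1,x0:x1];return (w*xx).sum()/w.sum(),(w*yy).sum()/w.sum()
nt=wc(t,299,157,305,163,8,20,40);ns=wc(s,238,147,243,152,8,20,45)
print("noz px",nt,ns);p,e=tri(ns,nt);print("noz",p,e,onz("top",nt,116),onz("side",ns,116))
# amber+blue body mask
h=cv2.cvtColor(t,cv2.COLOR_BGR2HSV);b=((h[...,1]>75)|(h[...,2]<80)).astype(np.uint8);b[:162]=0
bb=b[155:190,285:325];print(bb.astype(int)[5:,5:35] if 0 else "")
m=cv2.moments(bb,True);ct=(m['m10']/m['m00']+285,m['m01']/m['m00']+155)
h=cv2.cvtColor(s,cv2.COLOR_BGR2HSV);b2=((h[...,1]>90)|(h[...,2]<60)).astype(np.uint8)[158:182,236:258];
m=cv2.moments(b2,True);cs=(m['m10']/m['m00']+236,m['m01']/m['m00']+158);print("body px",ct,cs,b2.sum(1))
# axis: plane intersections
def pl(n,px):
    o,v=ray(n,px);return o[:2],v[:2]/np.linalg.norm(v[:2])
(o1,d1),(o2,d2)=pl("side",cs),pl("top",ct);k=np.linalg.solve(np.c_[d1,-d2],o2-o1);print("axis by planes",o1+k[0]*d1)
# stand base edges at z~10
q=lambda x,y:(x/8-.5+180,y/8-.5+120)
for a,c in (((30,150),(95,525)),((287,105),(350,480))):
    A=onz("top",q(*c),8);B=onz("top",q(*a),8);d=B-A;print("edge",A,B,np.degrees(np.arctan2(d[1],d[0])))
d=onz("top",q(350,480),8)-onz("top",q(95,525),8);print("near edge",np.degrees(np.arctan2(d[1],d[0]))+90)
for z,n in((t,"ht"),(s,"hs")):
    c=z[150:190,285:325] if n=="ht" else z[140:185,230:265]
    cv2.imwrite(f"pics/{n}.png",cv2.resize(c,None,fx=12,fy=12,interpolation=cv2.INTER_NEAREST)*1)
E
```

```text
noz px (np.float64(301.42840778923255), np.float64(160.48453608247422)) (np.float64(240.7994825355757), np.float64(149.3085381630013))
noz [ 598.4 -145.9  118.7] 1.288005300511221 [ 598.4 -146.3  116. ] [ 600.1 -149.8  116. ]

body px (299.6822916666667, 173.796875) (245.95366795366795, 167.57915057915056) [13 13 13 13 13 12 13 13 13 13 13 13 13 13 13 13 12 11 11 11  7  0  0  0]
axis by planes [ 584. -154.]
edge [551.8 169.2   8. ] [697.2 197.1   8. ] 10.869721289350242
edge [568.3  74.4   8. ] [714.3  99.4   8. ] 9.715328483683956
near edge 9.861503482170505
```

View pics/ht.png

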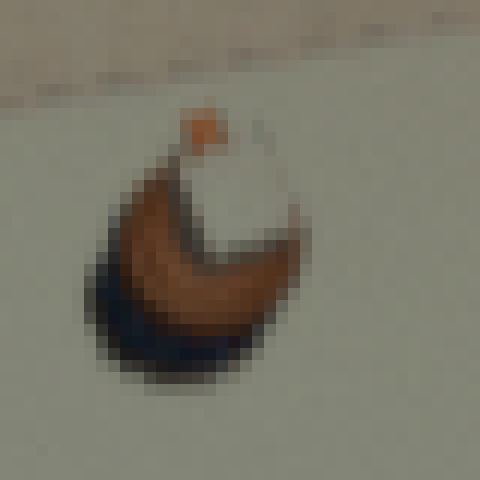

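View pics/hs.png

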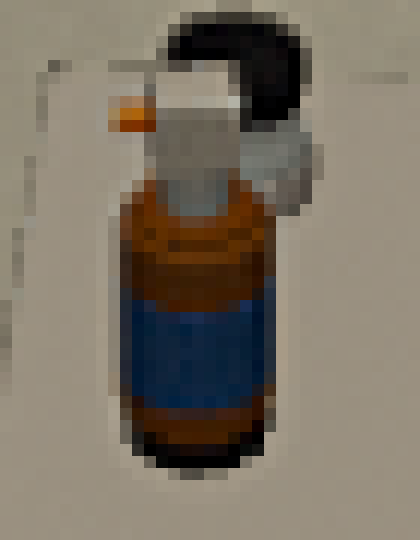

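Findings:
- Head centre is about (581.5, -153), with the nozzle at about 20° yaw.
- Rest foot is about (647, 137.5, 57).
- Stand yaw is about 10.5°.

The tool x axis already points at about -163°, opposite the nozzle, which suits the joint range. I'll travel over the atomiser now.

Request:
servo_tool --motion '[-4.2,2.5,0,0,0,0,-4.2,2.5,0,0,0,0,-4.2,2.5,0,0,0,0,-4.2,2.5,0,0,0,0,-4.2,2.5,0,0,0,0,-4.2,2.5,0,0,0,0,-4.2,2.5,0,0,0,0,-4.2,2.5,0,0,0,0,-4.2,2.5,0,0,0,0,-4.2,2.5,0,0,0,0]' --hand 0

```text
time_s: 1.1
position: [515.5, -229.3, 230.7]
orientation: [0.444, -3.104, -0.013]
ft_force: [0.5, -1.5, 0.9]
opening: 87.1
```

```bash
cat >> h.py <<'E'
def pose():
    s=sense();return s["position"],R.from_rotvec(s["orientation"]),s
def togo(P,xdir,zdir):
    """tool-frame shift (cm) and rotvec (rad) to reach TCP P with tool z=zdir, tool x~xdir"""
    p,r,s=pose();z=np.array(zdir,float);z/=np.linalg.norm(z);x=np.array(xdir,float);x-=z*(x@z);x/=np.linalg.norm(x)
    G=R.from_matrix(np.c_[x,np.cross(z,x),z]);np.set_printoptions(precision=3,suppress=True)
    print("t",s["time_s"],"pos",p,"F",s["ft_force"],"open",s["opening"],"q",s["joints"]);print("shift cm",r.inv().apply(np.array(P)-p)/10,"turn",(r.inv()*G).as_rotvec())
c=lambda a:np.array([np.cos(np.radians(a)),np.sin(np.radians(a)),0])
E
python3 -c "
from h import *
togo((581.5,-153,150),-c(20),(0,0,-1))"
```

```text
t 1.1 pos [ 515.467 -229.3    230.663] F [ 0.486 -1.527  0.928] open 87.13647782094776 q [-0.135  0.291 -0.144 -0.007 -1.144 -1.149]
shift cm [-8.516  5.398  8.076] turn [ 0.009 -0.004 -0.065]
```

Request:
servo_tool --motion '[-2.8,1.8,0,0,0,-0.02,-2.8,1.8,0,0,0,-0.02,-2.4,1.5,1.5,0,0,-0.02,-0.5,0.3,2,0,0,0,0,0,2,0,0,0,0,0,0,0,0,0,0,0,0,0,0,0]'

```text
time_s: 1.8
position: [585.6, -141.1, 171.4]
orientation: [0.556, -3.083, -0.015]
ft_force: [-0.6, -0.5, 0.8]
opening: 87.0
```

```bash
python3 -c "
from h import *
togo((581.5,-153,110),-c(20),(0,0,-1))
t=grab('top','t1');s=grab('side','s1')
a=cv2.resize(t[130:200,265:345],None,fx=5,fy=5,interpolation=2);b=cv2.resize(s[110:190,210:280],None,fx=5,fy=5,interpolation=2)[:350]
cv2.imwrite('pics/p1.png',np.hstack([a,b]))"
```

```text
t 1.8 pos [ 585.577 -141.111  171.359] F [-0.59  -0.468  0.793] open 87.04859085957739 q [ 0.028  0.404 -0.13  -0.01  -1.046 -1.237]
shift cm [ 0.756 -1.04   6.13 ] turn [ 0.011 -0.007  0.008]
```

View pics/p1.png

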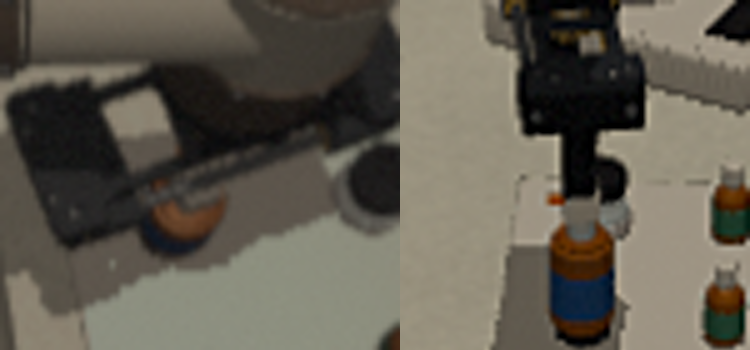

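The gripper is over the bottle and about 12 mm too far in +y. I'll correct that and descend.

Request:
servo_tool --motion '[0.75,-1.0,0,0.01,-0.006,0.008,0,0,0,0,0,0,0,0,0,0,0,0]'

```text
time_s: 2.2
position: [582.2, -155.5, 174.5]
orientation: [-0.54, 3.09, -0.001]
ft_force: [-0.2, -0.3, -0.4]
opening: 87.0
```

```bash
python3 -c "
from h import *
togo((581.5,-153,110),-c(20),(0,0,-1))"
```

```text
t 2.2 pos [ 582.229 -155.495  174.465] F [-0.232 -0.29  -0.403] open 86.95199483597236 q [ 0.007  0.394 -0.142 -0.    -1.03  -1.232]
shift cm [0.015 0.27  6.446] turn [-0.002  0.005 -0.003]
```

Request:
servo_tool --motion '[0,0.2,1.5,0,0,0,0,0,1.5,0,0,0,0,0,1.5,0,0,0,0,0,1.0,0,0,0,0,0,0,0,0,0,0,0,0,0,0,0]'

```text
time_s: 2.8
position: [583.6, -155.4, 121.9]
orientation: [-0.535, 3.082, -0.005]
ft_force: [-0.0, -0.4, -0.2]
opening: 86.9
```

```bash
python3 -c "
from h import *
togo((581.5,-153,110),-c(20),(0,0,-1))"
```

```text
t 2.8 pos [ 583.56  -155.397  121.904] F [-0.044 -0.415 -0.164] open 86.86733400114325 q [ 0.008  0.445 -0.208  0.001 -0.905 -1.236]
shift cm [0.128 0.301 1.187] turn [-0.005  0.012 -0.005]
```

Request:
servo_tool --motion '[0.05,0.2,0.8,-0.005,0.012,0,0,0,0.3,0,0,0,0,0,0,0,0,0,0,0,0,0,0,0]'

```text
time_s: 3.2
position: [583.6, -153.6, 111.8]
orientation: [-0.538, 3.093, -0.001]
ft_force: [0.4, 0.1, 0.9]
opening: 87.2
```

```bash
python3 -c "
from h import *
togo((582.5,-153.5,110),-c(20),(0,0,-1))
t=grab('top','t2');s=grab('side','s2')
a=cv2.resize(t[130:200,265:345],None,fx=5,fy=5,interpolation=2);b=cv2.resize(s[110:190,210:280],None,fx=5,fy=5,interpolation=2)[:350]
cv2.imwrite('pics/p2.png',np.hstack([a,b]))"
```

```text
t 3.2 pos [ 583.64  -153.615  111.836] F [0.387 0.148 0.917] open 87.17480513878748 q [ 0.011  0.46  -0.211  0.001 -0.897 -1.238]
shift cm [0.104 0.05  0.183] turn [-0.001  0.002 -0.005]
```

View pics/p2.png

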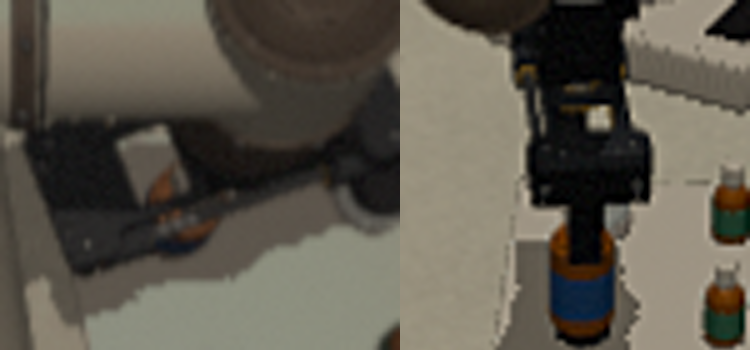

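The fingers straddle the head, with the bottle at side zoom (582,290). I'll close on it.

Request:
servo_tool --motion '[0.1,0,0.15,0,0,0,0,0,0,0,0,0,0,0,0,0,0,0,0,0,0,0,0,0,0,0,0,0,0,0,0,0,0,0,0,0]' --hand 1 --grip_force 18

```text
time_s: 3.9
position: [582.8, -154.1, 110.9]
orientation: [-0.537, 3.092, -0.002]
ft_force: [-0.4, -0.5, 0.4]
opening: 46.7
```

```bash
python3 -c "
from h import *
togo((582.5,-153.5,160),-c(20),(0,0,-1))"
```

```text
t 3.9 pos [ 582.813 -154.067  110.927] F [-0.378 -0.492  0.375] open 46.71724700376645 q [ 0.01   0.46  -0.215  0.001 -0.892 -1.237]
shift cm [-0.007  0.055 -4.907] turn [-0.002  0.003 -0.005]
```

Request:
servo_tool --motion '[0,0,0,0,0,0,0,0,0,0,0,0,0,0,0,0,0,0,0,0,0,0,0,0,0,0,0,0,0,0]'

```text
time_s: 4.4
position: [582.8, -154.0, 110.9]
orientation: [-0.537, 3.092, -0.002]
ft_force: [-1.0, -0.5, 0.7]
opening: 21.8
```

Opening is 21.8 mm, which matches the 22 mm head, so the grip is good. I'll lift, and work out the bar angle and approach pose.

Request:
servo_tool --motion '[0,0,-1.5,0,0,0,0,0,-2.5,0,0,0,0,0,-3.5,0,0,0,0,0,-3.5,0,0,0,0,0,-3.5,0,0,0,0,0,-2,0,0,0,0,0,0,0,0,0]' --grip_force 25

```text
time_s: 5.1
position: [579.5, -153.6, 276.6]
orientation: [0.534, -3.088, -0.005]
ft_force: [0.4, -0.1, -1.6]
opening: 21.4
```

```bash
cat >> h.py <<'E'
psi=10.5;Fo=np.array([647,137.5,57.5]);s35,c35=np.sin(np.radians(35)),np.cos(np.radians(35))
zr=-s35*c(psi)+[0,0,c35];xr=c35*c(psi)+[0,0,s35];yr=np.cross(zr,xr)
def rel(p): d=np.array(p)-Fo;return np.array([d@xr,d@yr,d@zr])
def rest(up,th,dx=0,dy=0,g=101):
    """togo with bottle underside 'up' above disc, bottle x at th deg about zr from xr; g = TCP above underside"""
    a=np.radians(th);togo(Fo+zr*(up+g)+xr*dx+yr*dy,-(np.cos(a)*xr+np.sin(a)*yr),-zr)
def st(g=101):
    p,r,s=pose();A=r.as_matrix();z=-A[:,2];x=-A[:,0];print("t",s["time_s"],"underside rel",rel(p-z*g),"th",np.degrees(np.arctan2(x@yr,x@xr)),"tilt err deg",np.degrees([z@xr,z@yr]),"F rest",np.array([s["ft_force"]@k for k in(xr,yr,zr)]),"open",s["opening"])
E
python3 - <<'E'
from h import *
t=cv2.imread("pics/top0.png");s=cv2.imread("pics/side0.png")
for n,im,bx in(("side",s,(178,192,238,248)),("top",t,(182,122,226,190))):
    _,m=blobs(im,bx,(10,100,60),(25,255,255))
    nn,l,stt,cc=cv2.connectedComponentsWithStats(m);i=1+np.argmax(stt[1:,4]);yy,xx=np.where(l==i)
    P=np.array([rel(onplane(n,(x+bx[0],y+bx[1]),Fo+5*zr,zr)) for x,y in zip(xx,yy)])[:,:2]
    w,v=np.linalg.eigh(np.cov(P.T));d=v[:,1];print(n,"ctr",P.mean(0),"len,wid",np.sqrt(12*w[::-1]),"ang",np.degrees(np.arctan2(d[1],d[0])))
    b,_=blobs(im,bx,(0,130,60),(8,255,255));px=b[0][1];print("red ctr rel",rel(onplane(n,px,Fo,zr)))
    _,m=blobs(im,bx,(0,0,0),(180,255,45));
    # disc incl bar hull
    _,l,stt,cc=cv2.connectedComponentsWithStats(m);i=1+np.argmax(stt[1:,4]);yy,xx=np.where(l==i);h=cv2.convexHull(np.c_[xx,yy].astype(np.int32))[:,0]
    H=np.array([rel(onplane(n,(x+bx[0],y+bx[1]),Fo,zr)) for x,y in h])[:,:2];print("disc hull min max",H.min(0),H.max(0))
rest(60,50)
E
```

```text
side ctr [2.21106865 1.38623674] len,wid [44.83580358  8.58116841] ang 56.03872432646265
red ctr rel [ 4.24071177e+01  1.95473720e+00 -1.63738776e-13]
disc hull min max [-20.18951105 -23.20528895] [26.8008447  30.76850146]
top ctr [-0.29536453  0.29008253] len,wid [37.01500676 10.69023035] ang 53.16832314111434
red ctr rel [ 4.03227120e+01  4.36461137e-02 -7.58976830e-14]
disc hull min max [-24.14736691 -22.62583744] [23.44017444 22.84528572]
t 5.1 pos [ 579.543 -153.625  276.61 ] F [ 0.443 -0.122 -1.603] open 21.374596824278456 q [ 0.01   0.321  0.015 -0.002 -1.273 -1.237]
shift cm [-7.07  26.581  8.797] turn [ 0.315 -0.548 -0.691]
```

The bar angle comes out at about 54° (top 53.2°, side 56.0°) and the rest frame agrees within 1 mm in the top view. I'll carry the bottle across while high, then tilt.

Request:
servo_tool --motion '[-0.5,3.5,0,0,0,0,-0.5,4,0,0,0,0,-0.5,4,0,0,0,0,-0.5,4,0,0,0,0,-0.5,4,0,0,0,0,-0.5,2,0,0,0,0,0,0,0,0,0,0,0,0,0,0,0,0]'

```text
time_s: 5.9
position: [528.3, 65.5, 262.5]
orientation: [0.522, -3.068, -0.01]
ft_force: [0.2, -0.2, -2.8]
opening: 21.8
```

```bash
python3 -c "
from h import *
rest(110,54)
s=grab('side','s3')
cv2.imwrite('pics/p3.png',cv2.resize(s[90:260,150:300],None,fx=4,fy=4,interpolation=2)[:600])"
```

```text
t 5.9 pos [528.271  65.501 262.55 ] F [ 0.213 -0.169 -2.801] open 21.80587580616414 q [ 0.42   0.224 -0.151 -0.014 -1.223 -1.649]
shift cm [-1.717  4.686  3.227] turn [ 0.348 -0.557 -0.763]
```

View pics/p3.png

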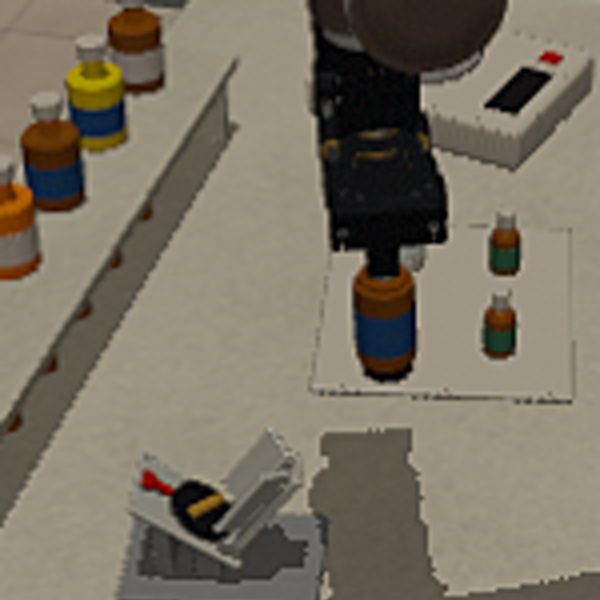

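The bottle hangs upright in the jaws, at zoom (385,320) in the side view. Now I'll tilt and yaw.

Request:
servo_tool --motion '[0,0,0,0.04,-0.064,-0.088,0,0,0,0.04,-0.064,-0.088,0,0,0,0.04,-0.064,-0.088,0,0,0,0.04,-0.064,-0.088,0,0,0,0.04,-0.064,-0.088,0,0,0,0.04,-0.064,-0.088,0,0,0,0.04,-0.064,-0.088,0,0,0,0.04,-0.064,-0.088,0,0,0,0,0,0,0,0,0,0,0,0]'

```text
time_s: 6.95
position: [525.9, 51.6, 254.6]
orientation: [-1.33, 2.24, -0.295]
ft_force: [-0.7, 0.2, -1.0]
opening: 22.1
```

```bash
python3 -c "
from h import *
rest(90,54,dx=4);st()"
```

```text
t 6.95 pos [525.899  51.62  254.586] F [-0.705  0.197 -1.016] open 22.079232658756435 q [ 0.458 -0.038 -0.779  0.546 -0.333 -1.431]
shift cm [-5.183  3.698  4.599] turn [ 0.021 -0.048 -0.046]
t 6.95 underside rel [ -1.945 -64.961 137.856] th 51.40205955511323 tilt err deg [2.627 1.469] F rest [-1.121  0.323 -0.455] open 22.079232658756435
```

Request:
servo_tool --motion '[-1.7,1.2,0.2,0.01,-0.02,-0.02,-1.7,1.2,0.2,0.01,-0.02,-0.02,-1.5,1.1,0.2,0,-0.01,0,0,0,0,0,0,0,0,0,0,0,0,0]'

```text
time_s: 7.45
position: [527.5, 112.3, 254.3]
orientation: [-1.342, 2.171, -0.3]
ft_force: [-0.1, -0.2, -1.9]
opening: 22.2
```

```bash
python3 -c "
from h import *
rest(90,54,dx=4);st()"
```

```text
t 7.45 pos [527.526 112.341 254.268] F [-0.062 -0.218 -1.907] open 22.208919336442065 q [ 0.474 -0.03  -0.885  0.966 -0.208 -1.84 ]
shift cm [0.296 0.917 4.013] turn [-0.007 -0.001 -0.017]
t 7.45 underside rel [ 13.438  -3.447 130.196] th 53.00369734533436 tilt err deg [-0.318  0.273] F rest [-1.177 -0.203 -1.504] open 22.208919336442065
```

The wrist is close to its j5 limit (-0.16). Before going on I'll fit the arm's kinematics to the recorded poses and check that the joints allow the remaining path.

```bash
cat > kin.py <<'E'
from h import *
from scipy.optimize import least_squares
Ry=lambda a:R.from_euler('y',a);Rx=lambda a:R.from_euler('x',a);Rz=lambda a:R.from_euler('z',a)
def fk(q,g,s4=-1):
    a1,d1,lat,L2,x3,z3,d6=g
    p=np.array([a1,0,d1.item() if hasattr(d1,'item') else d1]);r=Rz(q[0]);p=r.apply(p)
    r=r*Ry(q[1]);p=p+r.apply([0,lat,L2]);r=r*Ry(-q[2]);p=p+r.apply([x3,0,z3]);r=r*Rx(s4*q[3])*Ry(-q[4])*Rx(-q[5]);p=p+r.apply([d6,0,0]);return p,r
D=[([-1.015,0.3856,0.0067,-0.0005,-1.194,-0.2586],(182.65,-597.13,235.46),(0.46419,-3.10671,-0.00335)),
([-0.135,0.291,-0.144,-0.007,-1.144,-1.149],(515.467,-229.3,230.663),(0.444,-3.104,-0.013)),
([0.028,0.404,-0.13,-0.01,-1.046,-1.237],(585.577,-141.111,171.359),(0.556,-3.083,-0.015)),
([0.007,0.394,-0.142,0,-1.03,-1.232],(582.229,-155.495,174.465),(-0.54,3.09,-0.001)),
([0.011,0.46,-0.211,0.001,-0.897,-1.238],(583.64,-153.615,111.836),(-0.538,3.093,-0.001)),
([0.01,0.321,0.015,-0.002,-1.273,-1.237],(579.543,-153.625,276.61),(0.534,-3.088,-0.005)),
([0.42,0.224,-0.151,-0.014,-1.223,-1.649],(528.271,65.501,262.55),(0.522,-3.068,-0.01)),
([0.458,-0.038,-0.779,0.546,-0.333,-1.431],(525.9,51.62,254.586),(-1.33,2.24,-0.295)),
([0.474,-0.03,-0.885,0.966,-0.208,-1.84],(527.526,112.341,254.268),(-1.342,2.171,-0.3))]
def fit(s4):
    f=lambda g:np.concatenate([fk(q,g,s4)[0]-np.array(p) for q,p,_ in D])
    r=least_squares(f,[50,300,-150,400,400,30,200.],x_scale=100);return r
_b=min((fit(s) for s in(-1,1)),key=lambda r:r.cost)
S4=min((-1,1),key=lambda s:fit(s).cost);G=_b.x
q,p,o=D[0];TO=fk(q,G,S4)[1].inv()*R.from_rotvec(o)
lo=np.array([-3.14,-1.21,-1.07,-3.16,-2.99,-3.1]);hi=np.array([3.14,2.06,1.41,2.05,-.16,3.1])
def ik(P,Rt,q0,clip=False):
    def f(q):
        p,r=fk(q,G,S4);return np.concatenate([(p-P)/100,((r*TO).inv()*Rt).as_rotvec()*3])
    r=least_squares(f,np.clip(q0,lo+1e-6,hi-1e-6) if clip else q0,bounds=(lo,hi) if clip else (-np.inf,np.inf));return r.x,np.linalg.norm(r.fun)
def target(up,th,dx=0,dy=0,g=101,sgn=-1):
    a=np.radians(th);x=sgn*(np.cos(a)*xr+np.sin(a)*yr);z=-zr
    return Fo+zr*(up+g)+xr*dx+yr*dy,R.from_matrix(np.c_[x,np.cross(z,x),z])
E
python3 - <<'E'
from kin import *
np.set_printoptions(precision=3,suppress=True)
print(S4,G,fit(-1).cost,fit(1).cost)
for q,p,o in D: pp,r=fk(q,G,S4);print(pp-p,((r*TO).inv()*R.from_rotvec(o)).as_rotvec())
q=D[-1][0]
for sgn in(-1,1):
  for up,th in((130,54),(90,54),(50,54),(20,54),(0,54),(0,30),(0,0)):
    P,Rt=target(up,th,sgn=sgn);q,e=ik(P,Rt,q);print(sgn,up,th,q,e)
E
```

```text
-1 [ 174.017  196.188 -148.433  501.653  258.308  -11.78   325.832] 4683.117431432913 5560.115797984769
[ 6.714 11.209 -6.776] [-0.  0.  0.]
[ 4.444 10.981  0.737] [ 0.    -0.    -0.001]
[ 2.846 11.92  18.678] [ 0.     0.001 -0.   ]
[ 3.019 11.155 17.066] [-0.    -0.    -0.001]
[10.579 11.455 38.196] [-0.001  0.    -0.   ]
[ -5.71   11.546 -19.26 ] [ 0. -0.  0.]
[-1.407 11.917 -8.497] [-0.    -0.    -0.001]
[ 15.644 -11.811 -15.18 ] [-0.     0.    -0.001]
[ 10.301 -65.466 -24.963] [-0.     0.001  0.   ]
-1 130 54 [ 0.682 -0.099 -0.833  0.792 -0.396 -1.8  ] 3.5288801613127817e-10
-1 90 54 [ 0.649  0.037 -0.911  1.335 -0.268 -2.345] 9.370468299035338e-15
-1 50 54 [ 0.62   0.184 -0.974  2.115 -0.288 -3.127] 1.391403751042463e-14
-1 20 54 [ 0.601  0.297 -1.009  2.467 -0.382 -3.48 ] 1.6349645807836448e-15
-1 0 54 [ 0.589  0.372 -1.025  2.601 -0.455 -3.613] 6.09248746688185e-14
-1 0 30 [ 0.589  0.372 -1.025  2.601 -0.455 -4.032] 2.7204118957535598e-11
-1 0 0 [ 0.589  0.372 -1.025  2.601 -0.455 -4.556] 1.9903843167437564e-10
1 130 54 [ 0.682 -0.099 -0.833  0.792 -0.396 -4.941] 1.6262014255141504e-15
1 90 54 [ 0.649  0.037 -0.911  1.335 -0.268 -5.487] 2.021176238959626e-14
1 50 54 [ 0.62   0.184 -0.974  2.115 -0.288 -6.269] 1.5853646728338932e-14
1 20 54 [ 0.601  0.297 -1.009  2.468 -0.382 -6.622] 1.813110219075665e-15
1 0 54 [ 0.589  0.372 -1.025  2.601 -0.455 -6.755] 5.993942961290243e-14
1 0 30 [ 0.589  0.372 -1.025  2.601 -0.455 -7.174] 2.718720433582562e-11
1 0 0 [ 0.589  0.372 -1.025  2.601 -0.455 -7.697] 1.9923192230074276e-10
```

```bash
python3 - <<'E'
s=open('kin.py').read()
s=s.replace("a1,d1,lat,L2,x3,z3,d6=g","a1,d1,lat,L2,x3,z3,d6,y4,z4,y5,z5=g").replace("r=r*Rx(s4*q[3])*Ry(-q[4])*Rx(-q[5]);p=p+r.apply([d6,0,0])","r=r*Rx(s4*q[3]);p=p+r.apply([0,y4,z4]);r=r*Ry(-q[4]);p=p+r.apply([d6,y5,z5]);r=r*Rx(-q[5])")
s=s.replace("np.concatenate([fk(q,g,s4)[0]-np.array(p) for q,p,_ in D])","np.concatenate([fk(q,g,s4)[0]-np.array(p) for q,p,_ in D]+[np.array(g)*1e-3])")
s=s.replace("[50,300,-150,400,400,30,200.]","[50,300,-150,400,400,30,200.,0,0,0,0]")
open('kin.py','w').write(s)
E
cat > chk.py <<'E'
from kin import *
np.set_printoptions(precision=3,suppress=True)
print(S4,G,fit(-1).cost,fit(1).cost)
for q,p,o in D: pp,r=fk(q,G,S4);print(pp-p)
for sgn in(-1,):
  q=D[-1][0]
  for up,th in((130,54),(90,54),(50,54),(20,54),(0,54),(0,30),(0,0)):
    P,Rt=target(up,th,sgn=sgn);q,e=ik(P,Rt,q);print(sgn,up,th,q,e)
E
python3 chk.py
```

```text
-1 [ -1.073 161.923  -0.994 565.274 422.361  -0.136 293.98  -79.386   0.174
 -79.409   0.374] 0.6128526190871443 1935.2616227091921
[ 0.242  0.081 -0.019]
[-0.    -0.078 -0.16 ]
[0.178 0.215 0.063]
[-0.266 -0.224 -0.222]
[0.075 0.009 0.167]
[-0.081  0.185  0.238]
[ 0.146 -0.273 -0.065]
[ 0.09  -0.065 -0.05 ]
[-0.073  0.023  0.048]
-1 130 54 [ 0.464 -0.039 -0.919  1.024 -0.187 -1.876] 1.6977444413137766e-10
-1 90 54 [ 0.169  0.044 -0.938  1.725  0.005 -2.342] 0.0792516024856801
-1 50 54 [ 0.108  0.128 -0.887  1.935  0.022 -2.499] 0.22075477190633908
-1 20 54 [ 0.011  0.201 -0.799  2.374  0.05  -2.857] 0.3053316341627492
-1 0 54 [-0.02   0.252 -0.729  2.644  0.052 -3.102] 0.3420914433715514
-1 0 30 [-0.02   0.252 -0.729  2.644  0.052 -3.52 ] 0.34207579688324324
-1 0 0 [-0.02   0.252 -0.729  2.644  0.052 -4.044] 0.34206977641609543
```

The kinematic fit is excellent, with residuals under 0.3 mm. Next I'll search all IK branches within the joint limits.

```bash
cat > br.py <<'E'
from kin import *
np.set_printoptions(precision=2,suppress=True)
rng=np.random.default_rng(0)
def allik(P,Rt,n=150):
    S=[]
    for _ in range(n):
        q,e=ik(P,Rt,rng.uniform(lo,hi),True)
        if e<1e-3 and not any(np.abs(q-w).max()<.02 for w in S): S.append(q)
    return S
if __name__=="__main__":
  for up,th,sgn in((130,54,-1),(60,54,-1),(0,54,-1),(0,0,-1),(0,54,1),(0,0,1)):
    print(up,th,sgn)
    for q in allik(*target(up,th,sgn=sgn)): print("   ",q)
E
time python3 br.py
```

```text
130 54 -1
    [ 0.46 -0.04 -0.92  1.02 -0.19 -1.88]
60 54 -1
0 54 -1
0 0 -1
0 54 1
0 0 1
real	0m51.123s
user	0m51.620s
sys	0m0.084s
```

```bash
cat > br2.py <<'E'
from br import *
for up,th in((130,54),(60,54),(0,54),(0,0)):
    P,Rt=target(up,th);S=[]
    for _ in range(80):
        q,e=ik(P,Rt,rng.uniform(lo,hi))
        q=(q+np.pi)%(2*np.pi)-np.pi
        if e<1e-3 and not any(np.abs(q-w).max()<.02 for w in S): S.append(q)
    print(up,th)
    for q in S: print("  ",q,np.where((q<lo)|(q>hi))[0]+1)
E
python3 br2.py
```

```text
130 54
   [-0.06 -0.04 -0.89  2.29  0.18 -2.72] [4 5]
   [-2.57 -1.65 -0.39 -2.44 -2.8  -0.28] [2]
   [ 0.58  1.65 -2.76  0.7  -2.79 -0.29] [3]
   [ 0.46 -0.04 -0.92  1.02 -0.19 -1.88] []
   [-2.68  0.04 -2.22 -2.12 -0.19 -1.87] [3]
   [ 3.03 -1.65 -0.87  0.72 -2.89 -2.83] [2]
   [-0.1   1.66 -2.28 -2.42 -2.9  -2.82] [3]
   [ 3.08  0.04 -2.24 -0.87  0.18 -2.71] [3 5]
   [-0.13  1.65 -2.73  2.52  2.83  2.18] [3 4 5]
   [ 3.01 -1.65 -0.41 -0.63  2.83  2.17] [2 5]
   [-2.6  -1.66 -0.88  2.36  2.85 -1.69] [2 4 5]
60 54
   [-3.13 -1.83 -0.93  1.01 -3.02 -2.62] [2 5]
   [-2.58 -1.8  -0.44 -2.58 -2.73 -0.42] [2]
   [ 3.01 -1.79 -0.47 -0.5   2.76  2.31] [2 5]
   [ 0.02  1.84 -2.21 -2.12 -3.03 -2.61] [3 5]
   [ 0.41  1.84 -2.2  -1.09  3.   -1.91] [3 5]
   [-2.73 -1.84 -0.94  2.07  2.99 -1.89] [2 4 5]
   [-0.13  1.79 -2.68  2.65  2.76  2.31] [3 4 5]
0 54
   [ 3.02 -1.91 -0.49 -0.39  2.67  2.41] [2 5]
   [-2.59 -1.92 -0.47 -2.69 -2.65 -0.53] [2]
   [-0.12  1.91 -2.65  2.76  2.67  2.42] [3 4 5]
0 0
   [ 0.56  1.92 -2.67  0.46 -2.64 -1.48] [3]
   [ 3.02 -1.91 -0.49 -0.39  2.67  1.47] [2 5]
   [-0.12  1.91 -2.65  2.76  2.67  1.47] [3 4 5]
   [-2.59 -1.92 -0.47 -2.69 -2.65 -1.48] [2]
```

Pointing straight down the bottle axis is not reachable lower down in the rest, because the wrist is near singular there. A grasp pitched about the jaw axis might be, so I'll search pitch angles over the whole insertion and turn.

```bash
cat > pit.py <<'E'
from kin import *
np.set_printoptions(precision=2,suppress=True)
def bpose(base,ax,th,sgn,delta,g=106):
    """base: underside point; ax=(x,y,z) frame; tool pitched delta deg about bottle y (positive: tool back leans to bottle +x)"""
    X,Y,Z=ax;a=np.radians(th);bx=np.cos(a)*X+np.sin(a)*Y;by=np.cross(Z,bx)
    d=np.radians(delta);up=np.cos(d)*Z+np.sin(d)*bx;tx=np.cross(by,up)  # up=-toolz ; 
    z=-up;x=sgn*tx
    return base+g*Z+5*z,R.from_matrix(np.c_[x,np.cross(z,x),z])
A=(xr,yr,zr)
def path(sgn,d,seeds=8,pts=((0,54),(0,27),(0,0),(0,54),(25,54),(60,54),(90,54))):
    rng=np.random.default_rng(1);best=None
    P,Rt=bpose(Fo+zr*0,A,54,sgn,d)
    for k in range(seeds):
        q0=np.array([.2,.3,-.5,0,-.8,0])+rng.uniform(-1,1,6)*[.5,.3,.3,2,.5,2.5]
        q,e=ik(P,Rt,q0,True)
        if e>1e-3: continue
        Q=[];ok=True
        for up,th in pts:
            q,e=ik(*bpose(Fo+zr*up,A,th,sgn,d),q,True);Q.append(q)
            if e>1e-3: ok=False;break
        if ok:
            Q=np.array(Q);m=np.minimum(Q-lo,hi-Q).min()
            if best is None or m>best[0]: best=(m,Q)
    return best
if __name__=="__main__":
  for sgn in(-1,1):
    for d in(-40,-30,-20,-10,10,20,30,40):
      b=path(sgn,d)
      print(sgn,d,None if b is None else (round(b[0],2),b[1][0],b[1][2],b[1][-1]),flush=True)
E
time timeout 560 python3 pit.py
```

```text
-1 -40 (np.float64(0.19), array([-0.19,  0.42, -0.39, -1.68, -0.87,  1.26]), array([-0.22,  0.54, -0.88, -2.71, -1.17,  1.51]), array([-0.18,  0.2 , -0.43, -1.54, -0.85,  1.03]))
-1 -30 (np.float64(0.29), array([-0.06,  0.33, -0.38, -1.56, -0.61,  1.03]), array([-0.19,  0.39, -0.78, -2.65, -0.77,  1.37]), array([ 0.01,  0.12, -0.42, -1.33, -0.57,  0.71]))
-1 -20 (np.float64(0.08), array([ 0.16,  0.27, -0.37, -1.23, -0.31,  0.57]), array([-0.09,  0.29, -0.59, -2.39, -0.33,  1.01]), array([ 0.33,  0.06, -0.49, -0.8 , -0.24,  0.02]))
-1 -10 None
-1 10 None
-1 20 (np.float64(0.29), array([ 0.53,  0.3 , -0.76,  1.09, -0.45, -2.04]), array([ 0.52,  0.32, -0.44,  0.16, -0.56, -2.03]), array([ 0.65,  0.14, -0.72,  0.78, -0.63, -1.81]))
-1 30 (np.float64(0.44), array([ 0.63,  0.37, -0.62,  0.83, -0.7 , -1.89]), array([ 0.49,  0.39, -0.26,  0.04, -0.83, -1.9 ]), array([ 0.71,  0.21, -0.62,  0.69, -0.85, -1.78]))
-1 40 (np.float64(0.56), array([ 0.68,  0.45, -0.5 ,  0.71, -0.92, -1.83]), array([ 0.47,  0.47, -0.11, -0.03, -1.08, -1.84]), array([ 0.74,  0.29, -0.51,  0.63, -1.05, -1.76]))
1 -40 
[... 255 characters left out ...]
-0.19,  0.39, -0.78, -2.65, -0.77, -1.78]), array([ 0.01,  0.12, -0.42, -1.33, -0.57, -2.43]))
1 -20 None
1 -10 None
1 10 None
1 20 (np.float64(0.29), array([ 0.53,  0.3 , -0.76,  1.09, -0.45,  1.1 ]), array([ 0.52,  0.32, -0.44,  0.16, -0.56,  1.11]), array([ 0.65,  0.14, -0.72,  0.78, -0.63,  1.33]))
1 30 (np.float64(0.44), array([ 0.63,  0.37, -0.62,  0.83, -0.7 ,  1.25]), array([ 0.49,  0.39, -0.26,  0.04, -0.83,  1.24]), array([ 0.71,  0.21, -0.62,  0.69, -0.85,  1.36]))
1 40 (np.float64(0.56), array([ 0.68,  0.45, -0.5 ,  0.71, -0.92,  1.32]), array([ 0.47,  0.47, -0.11, -0.03, -1.08,  1.3 ]), array([ 0.74,  0.29, -0.51,  0.63, -1.05,  1.38]))
real	0m14.097s
user	0m14.295s
sys	0m0.197s
```

A grasp pitched 30° (tool back leaning to the nozzle side) makes the whole path reachable with joint margin of about 0.4 rad. I'll set the bottle upright on the free bench between tray and stand, regrasp it pitched, and check IK there first.

```bash
cat > pl.py <<'E'
from pit import *
W=(np.array([1,0,0.]),np.array([0,1,0.]),np.array([0,0,1.]))
b=path(-1,30,pts=((0,54),(30,54),(60,54),(100,54)));q1=b[1][-1];print("appr",q1)
for yaw in(0,15,30,45,60):
  B=np.array([550,15,0.])
  q,e0=ik(*bpose(B,W,yaw,-1,0),np.array([.3,.4,-.2,0,-.9,-1.3]),True)
  qa,e1=ik(*bpose(B,W,yaw,-1,15),q,True)
  qb,e2=ik(*bpose(B,W,yaw,-1,30),qa,True)
  qc,e3=ik(*bpose(B+[0,0,120],W,yaw,-1,30),qb,True)
  print(yaw,q,qb,qc,e0,e1,e2,e3,"jump",np.abs(qc-q1).max())
E
python3 pl.py
```

```text
appr [ 0.72  0.19 -0.61  0.68 -0.87 -1.77]
0 [ 0.32  0.4  -0.35  0.   -0.82 -1.89] [ 0.25  0.65  0.04 -0.13 -1.48 -1.78] [ 0.25  0.54  0.17 -0.13 -1.71 -1.81] 2.5475639200557275e-15 6.402612081595748e-10 3.61245991421298e-10 9.80494882101194e-10 jump 0.8396294424498211
15 [ 0.32  0.4  -0.35  0.   -0.82 -1.63] [ 0.31  0.64 -0.   -0.02 -1.45 -1.61] [ 0.31  0.53  0.12 -0.02 -1.68 -1.61] 7.53438715926004e-12 9.776316390197346e-16 2.9230196162208506e-10 7.636444665511077e-10 jump 0.8115452135352638
30 [ 0.32  0.4  -0.35  0.   -0.82 -1.37] [ 0.36  0.63 -0.07  0.08 -1.39 -1.45] [ 0.36  0.52  0.05  0.08 -1.63 -1.43] 1.2173156067971148e-13 1.556411908708961e-15 4.5310565497218526e-10 5.587676957665164e-10 jump 0.7545399169259063
45 [ 0.32  0.4  -0.35  0.   -0.82 -1.11] [ 0.42  0.6  -0.17  0.19 -1.3  -1.3 ] [ 0.42  0.49 -0.04  0.18 -1.54 -1.25] 8.583572178129887e-14 2.017401026722108e-15 9.23668793295553e-10 4.386551426880597e-10 jump 0.6725693086497219
60 [ 0.32  0.4  -0.35  0.   -0.82 -0.85] [ 0.46  0.57 -0.27  0.3  -1.2  -1.16] [ 0.46  0.44 -0.14  0.28 -1.44 -1.09] 1.0022166925898184e-14 1.813572016902746e-09 1.5402345398200447e-09 4.2826932618963586e-10 jump 0.6781398342513361
```

```bash
python3 -c "
from h import *
togo((550,15,240),-c(45),(0,0,-1))"
```

```text
t 7.45 pos [527.526 112.341 254.268] F [-0.062 -0.218 -1.907] open 22.208919336442065 q [ 0.474 -0.03  -0.885  0.966 -0.208 -1.84 ]
shift cm [ 8.248 -5.627  1.464] turn [-0.431  0.444  0.311]
```

Request:
servo_tool --motion '[1.5,-1,-0.5,0,0,0,1.5,-1,-0.5,-0.03,0.03,0.02,1.5,-1,-0.3,-0.07,0.07,0.05,1.2,-0.8,0,-0.07,0.07,0.05,1,-0.6,0,-0.07,0.07,0.05,0,0,0,-0.07,0.07,0.05,0,0,0,-0.06,0.06,0.05,0,0,0,-0.05,0.05,0.04,0,0,0,0,0,0,0,0,0,0,0,0]'

```text
time_s: 8.45
position: [533.6, 38.4, 265.7]
orientation: [-1.18, 2.864, 0.014]
ft_force: [-0.7, -0.3, -2.2]
opening: 22.0
```

```bash
python3 -c "
from h import *
togo((550,15,115),-c(45),(0,0,-1))"
```

```text
t 8.45 pos [533.63   38.381 265.668] F [-0.657 -0.325 -2.167] open 21.979992332181958 q [ 0.369  0.191 -0.187 -0.011 -1.149 -1.154]
shift cm [ 1.146 -2.69  15.053] turn [-0.008  0.044 -0.004]
```

Request:
servo_tool --motion '[0.3,-0.9,3,-0.004,0.022,0,0.2,-0.9,3,-0.004,0.02,0,0.1,-0.6,3,0,0,0,0,0,3,0,0,0,0,0,2,0,0,0,0,0,0,0,0,0,0,0,0,0,0,0]'

```text
time_s: 9.15
position: [547.4, 20.0, 125.2]
orientation: [-1.201, 2.886, 0.004]
ft_force: [-0.3, 0.4, -1.1]
opening: 21.8
```

```bash
python3 -c "
from h import *
togo((550,15,103),-c(45),(0,0,-1))"
```

```text
t 9.15 pos [547.392  19.956 125.156] F [-0.256  0.372 -1.094] open 21.79869370982215 q [ 0.331  0.357 -0.342 -0.004 -0.856 -1.11 ]
shift cm [ 0.201 -0.526  2.215] turn [-0.004  0.015  0.003]
```

Request:
servo_tool --motion '[0,0,1.0,-0.004,0.015,0,0,0,0.6,0,0,0,0,0,0.2,0,0,0,0,0,0,0,0,0,0,0,0,0,0,0]'

```text
time_s: 9.65
position: [549.7, 21.2, 110.3]
orientation: [-1.207, 2.892, -0.001]
ft_force: [-0.5, -0.3, -0.9]
opening: 22.0
```

```bash
python3 -c "
from h import *
togo((550,15,103),-c(45),(0,0,-1))"
```

```text
t 9.65 pos [549.74   21.178 110.262] F [-0.545 -0.265 -0.938] open 21.994028144185993 q [ 0.333  0.382 -0.351  0.    -0.83  -1.114]
shift cm [ 0.426 -0.45   0.725] turn [-0.004  0.007  0.005]
```

Request:
servo_tool --motion '[0,0,0.4,-0.004,0.007,0,0,0,0.2,0,0,0,0,0,0.1,0,0,0,0,0,0,0,0,0]'

```text
time_s: 10.05
position: [550.2, 21.3, 103.3]
orientation: [-1.209, 2.899, 0.0]
ft_force: [-0.6, 0.3, -1.3]
opening: 21.9
```

Request:
servo_tool --motion '[0,0,0.1,0,0,0,0,0,0.1,0,0,0,0,0,0,0,0,0]'

```text
time_s: 10.35
position: [550.8, 21.4, 103.2]
orientation: [-1.21, 2.897, -0.001]
ft_force: [-1.0, -0.6, -1.8]
opening: 22.1
```

Request:
servo_tool --motion '[0,0,0.2,0,0,0,0,0,0.2,0,0,0]'

```text
time_s: 10.55
position: [551.8, 21.6, 102.8]
orientation: [-1.212, 2.894, -0.003]
ft_force: [-6.1, 1.3, 15.0]
opening: 22.0
```

The bottle touches the bench at TCP z≈103, as expected. I'll ease off and open partly.

Request:
servo_tool --motion '[0,0,-0.05,0,0,0,0,0,0,0,0,0,0,0,0,0,0,0]'

```text
time_s: 10.85
position: [552.0, 21.8, 103.4]
orientation: [-1.211, 2.893, -0.003]
ft_force: [0.0, -0.4, -2.6]
opening: 21.9
```

Request:
servo_tool --motion '[0,0,0,0,0,0,0,0,0,0,0,0,0,0,0,0,0,0,0,0,0,0,0,0]' --hand 0.45

```text
time_s: 11.25
position: [552.5, 21.6, 103.0]
orientation: [-1.212, 2.892, -0.004]
ft_force: [-0.3, -0.0, -0.3]
opening: 44.2
```

```bash
python3 -c "
from h import *
togo((550,15,103),-c(45),(0,0,-1))
s=grab('side','s4');t=grab('top','t4')
a=cv2.resize(s[110:260,165:285],None,fx=4,fy=4,interpolation=2);b=cv2.resize(t[110:260,165:245],None,fx=4,fy=4,interpolation=2)
cv2.imwrite('pics/p4.png',np.hstack([a,b])[:600])"
```

```text
t 11.25 pos [552.462  21.62  102.991] F [-0.331 -0.007 -0.262] open 44.19415327237802 q [ 0.334  0.396 -0.352  0.003 -0.817 -1.113]
shift cm [ 0.645 -0.289 -0.002] turn [-0.005  0.004  0.008]
```

View pics/p4.png

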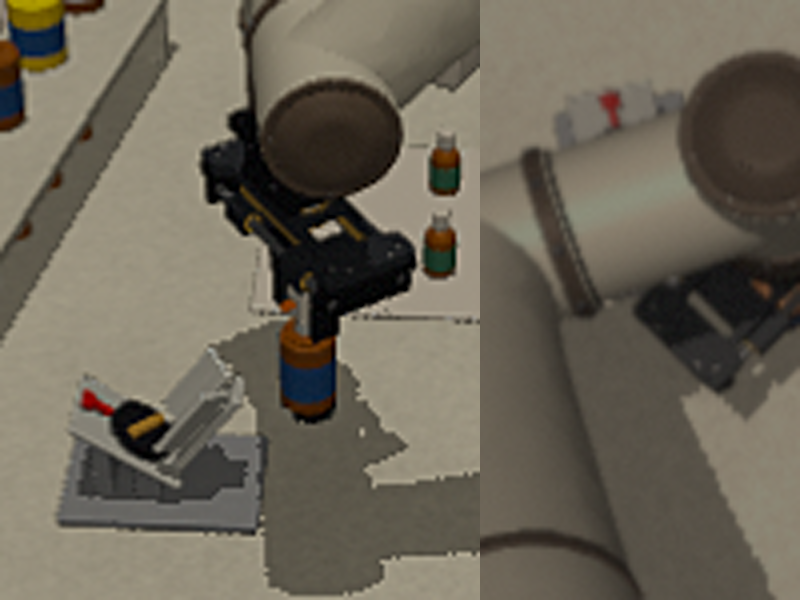

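The bottle stands upright on the bench at zoom (308,375), with the stand untouched. Now I'll pitch the open gripper 30° about the jaw axis.

Request:
servo_tool --motion '[0,0,0,0,0.13,0,0,0,0,0,0.13,0,0,0,0,0,0.13,0,0,0,0,0,0.12,0,0,0,0,0,0,0]'

```text
time_s: 11.85
position: [552.5, 20.6, 104.8]
orientation: [1.018, -2.444, 0.282]
ft_force: [-0.7, -0.3, -0.5]
opening: 47.6
```

```bash
cat >> pit.py <<'E'
W=(np.array([1,0,0.]),np.array([0,1,0.]),np.array([0,0,1.]))
def go(P,Rt):
    p,r,s=pose();np.set_printoptions(precision=3,suppress=True)
    print("t",s["time_s"],"pos",p,"F",s["ft_force"],"open",s["opening"],"q",s["joints"]);print("shift cm",r.inv().apply(P-p)/10,"turn",(r.inv()*Rt).as_rotvec())
E
python3 -c "
from pit import *
go(*bpose(np.array([551.5,21.6,0]),W,45,-1,30,107))"
```

```text
t 11.85 pos [552.503  20.604 104.785] F [-0.654 -0.25  -0.487] open 47.64281662657331 q [ 0.428  0.602 -0.156  0.191 -1.309 -1.306]
shift cm [0.111 0.144 0.307] turn [-0.009  0.001  0.001]
```

Request:
servo_tool --motion '[0.1,0.1,0.3,-0.008,0,0,0,0,0,0,0,0,0,0,0,0,0,0]'

```text
time_s: 12.15
position: [549.3, 19.2, 102.5]
orientation: [1.015, -2.446, 0.269]
ft_force: [0.2, -0.5, 0.7]
opening: 47.7
```

Request:
servo_tool --motion '[0,0,0,0,0,0,0,0,0,0,0,0,0,0,0,0,0,0,0,0,0,0,0,0,0,0,0,0,0,0,0,0,0,0,0,0,0,0,0,0,0,0]' --hand 1 --grip_force 30

```text
time_s: 12.85
position: [548.8, 18.0, 104.7]
orientation: [1.013, -2.452, 0.267]
ft_force: [0.2, 0.2, 0.9]
opening: 21.9
```

```bash
python3 -c "
from pit import *
go(*bpose(np.array([551.5,21.6,0]),W,45,-1,30,107))
print(R.from_rotvec(sense()['orientation']).as_matrix())
s=grab('side','s5')
cv2.imwrite('pics/p5.png',cv2.resize(s[130:230,185:285],None,fx=6,fy=6,interpolation=2))"
```

```text
t 12.85 pos [548.798  17.998 104.742] F [0.242 0.244 0.876] open 21.94079795386797 q [ 0.422  0.595 -0.164  0.182 -1.303 -1.301]
shift cm [-0.272  0.064  0.084] turn [ 0.     0.009 -0.002]
[[-0.617 -0.706 -0.348]
 [-0.614  0.708 -0.348]
 [ 0.492 -0.    -0.871]]
```

View pics/p5.png

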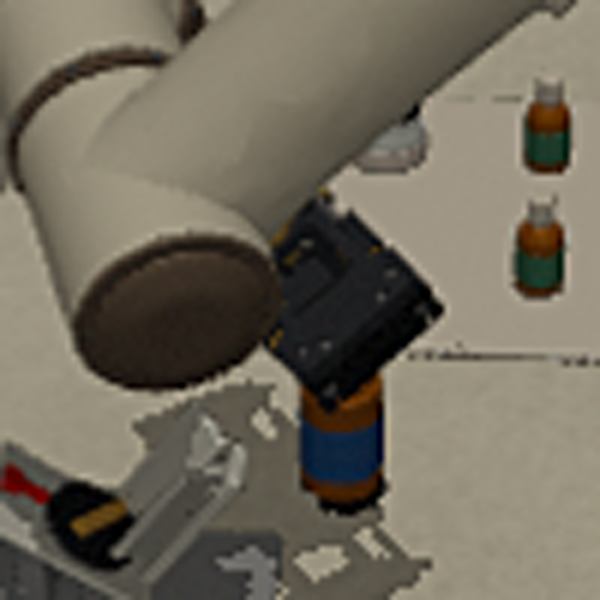

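Regripped at 21.9 mm with the tool pitched 29.4° and the bottle still upright, at zoom (343,440). I'll record the bottle-in-tool transform, check it against the image, and plan the approach.

```bash
cat > hold.py <<'E'
from pit import *
# hold: tool pose at the regrasp with bottle upright
Rt0=R.from_matrix(R.from_rotvec([1.013,-2.452,0.267]).as_matrix());p0=np.array([548.8,18.0,104.74])
m=Rt0.as_matrix();by=m[:,1]*-1 # tool y = -? fixed below
bx=-m[:,0]*[1,1,0];bx/=np.linalg.norm(bx);by=np.cross([0,0,1],bx)
Rb0=R.from_matrix(np.c_[bx,by,[0,0,1]]);OFF=2.05
Gp=p0-5*m[:,2];b0=Gp+OFF*bx;b0[2]=0
Rh=Rb0.inv()*Rt0;ph=Rb0.inv().apply(p0-b0)   # tool pose in bottle frame
def tool_for(base,ax,th):
    X,Y,Z=ax;a=np.radians(th);x=np.cos(a)*X+np.sin(a)*Y;Rb=R.from_matrix(np.c_[x,np.cross(Z,x),Z]);return base+Rb.apply(ph),Rb*Rh
def bottle():
    p,r,s=pose();Rb=r*Rh.inv();return p-Rb.apply(ph),Rb.as_matrix(),s
def bst():
    b,B,s=bottle();np.set_printoptions(precision=2,suppress=True)
    print("t %.2f"%s["time_s"],"underside in rest",rel(b),"th %.1f"%np.degrees(np.arctan2(B[:,0]@yr,B[:,0]@xr)),"tilt(x,y) deg",np.degrees([B[:,2]@xr,B[:,2]@yr]),"F rest",np.array([s["ft_force"]@k for k in A]),"Tz",s["torque"]@zr,"open %.1f"%s["opening"],"q",s["joints"])
def gor(up,th,dx=0,dy=0):
    bst();P,Rt=tool_for(Fo+up*zr+dx*xr+dy*yr,A,th);p,r,s=pose();np.set_printoptions(precision=3,suppress=True)
    print("shift cm",r.inv().apply(P-p)/10,"turn",(r.inv()*Rt).as_rotvec())
E
python3 - <<'E'
from hold import *
print("base",b0,"ph",ph,"pitch",np.degrees(np.arccos(m[2,2]*-1)))
s=cv2.imread("pics/s5.png");bl,_=blobs(s,(228,190,255,220),(100,100,20),(130,255,255));print(bl)
px=bl[0][1]
q=proj("side",[b0+[0,0,z] for z in(0,30,45,60)]);print("proj axis",q, "b0 at band centre z~46")
# approach chain joints
q=sense()["joints"]
for up,th,dx in((110,54,5),(60,54,5),(20,54,4),(6,54,2),(0,54,0),(0,27,0),(0,0,0)):
    q,e=ik(*tool_for(Fo+up*zr+dx*xr,A,th),q,True);print(up,th,q,e)
E
```

```text
base [552.    21.19   0.  ] ph [ -4.51  -0.   104.74] pitch 29.510213731410513
[(111, array([241.47, 204.85]), array([235, 199,  14,  11]))]
proj axis [[242.08 211.22]
 [241.98 204.02]
 [241.94 200.36]
 [241.89 196.65]] b0 at band centre z~46
110 54 [ 0.72  0.17 -0.61  0.66 -0.89 -1.75] 3.170208557774152e-12
60 54 [ 0.68  0.26 -0.62  0.73 -0.79 -1.8 ] 4.4094490088980885e-11
20 54 [ 0.64  0.33 -0.63  0.8  -0.72 -1.86] 9.418889100610881e-12
6 54 [ 0.63  0.35 -0.63  0.83 -0.7  -1.88] 1.4136946329147886e-15
0 54 [ 0.63  0.36 -0.64  0.84 -0.69 -1.9 ] 5.5653070129695637e-11
0 27 [ 0.59  0.38 -0.43  0.39 -0.76 -1.86] 2.2623635599119487e-14
0 0 [ 0.5   0.38 -0.28  0.04 -0.82 -1.91] 9.593291290517953e-10
```

Prediction and image agree to 0.5 px. Lifting.

Request:
servo_tool --motion '[0.5,0,-0.9,0,0,0,1.5,0,-2.6,0,0,0,1.9,0,-3.4,0,0,0,1.9,0,-3.4,0,0,0,1.5,0,-2.6,0,0,0,0,0,0,0,0,0,0,0,0,0,0,0]'

```text
time_s: 13.6
position: [547.8, 18.3, 259.0]
orientation: [1.013, -2.451, 0.264]
ft_force: [0.5, -0.3, -2.4]
opening: 21.6
```

```bash
python3 -c "
from hold import *
gor(110,54,6)"
```

```text
t 13.60 underside in rest [-39.27 -96.44 145.64] th 39.9 tilt(x,y) deg [32.96 -0.1 ] F rest [-1.01 -0.37 -2.19] Tz -0.4085227259161754 open 21.6 q [ 0.42  0.46  0.02  0.17 -1.62 -1.24]
shift cm [-5.783  7.946 -0.533] turn [ 0.538 -0.44  -0.077]
```

Request:
servo_tool --motion '[0,0,0,0.09,-0.073,-0.013,-0.5,0.5,0,0.09,-0.073,-0.013,-1,1,0,0.09,-0.073,-0.013,-1,1,0,0.09,-0.073,-0.013,-1,1,0,0.09,-0.073,-0.013,0,0,0,0.07,-0.06,-0.01,0,0,0,0,0,0,0,0,0,0,0,0]'

```text
time_s: 14.4
position: [536.5, 62.7, 228.0]
orientation: [-1.42, 2.586, -0.715]
ft_force: [1.2, 1.2, -1.3]
opening: 21.8
```

```bash
python3 -c "
from hold import *
gor(110,54,6)"
```

```text
t 14.40 underside in rest [ -2.3  -49.94 105.03] th 54.2 tilt(x,y) deg [1.38 0.12] F rest [ 0.37  0.93 -1.87] Tz -0.5546506232566737 open 21.8 q [ 0.62  0.16 -0.63  0.67 -0.84 -1.66]
shift cm [-3.539  2.454 -2.598] turn [ 0.015 -0.016  0.011]
```

Request:
servo_tool --motion '[-1.2,0.8,-0.9,0.007,-0.008,0.005,-1.2,0.8,-0.9,0.007,-0.008,0.005,-0.8,0.6,-0.6,0,0,0,0,0,0,0,0,0,0,0,0,0,0,0]'

```text
time_s: 14.9
position: [533.0, 109.3, 234.6]
orientation: [-1.395, 2.581, -0.714]
ft_force: [0.0, 0.1, -1.6]
opening: 21.3
```

```bash
python3 -c "
from hold import *
gor(60,54,6)
s=grab('side','s6');t=grab('top','t6')
a=cv2.resize(s[130:260,165:265],None,fx=4,fy=4,interpolation=2);b=cv2.resize(t[110:240,165:260],None,fx=4,fy=4,interpolation=2)
cv2.imwrite('pics/p6.png',np.hstack([a,b])[:600])"
```

```text
t 14.90 underside in rest [  7.62  -3.71 107.56] th 53.6 tilt(x,y) deg [0.36 0.19] F rest [-0.88  0.07 -1.35] Tz -0.5811707228454139 open 21.3 q [ 0.71  0.18 -0.59  0.65 -0.89 -1.73]
shift cm [-2.489  0.365  4.06 ] turn [ 0.006 -0.006 -0.005]
```

View pics/p6.png

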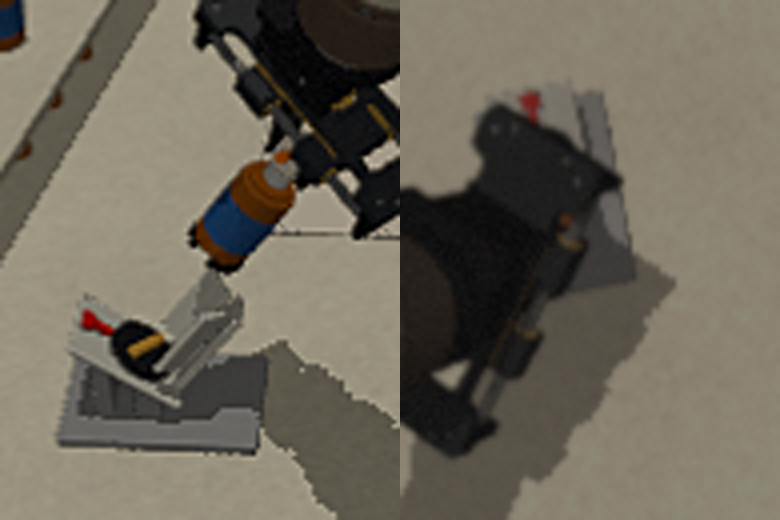

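The bottle is tilted parallel to the rest axis, with its foot at zoom (215,255) above the V and roughly in line with the disc at (140,345). I'll advance down the axis while standing about 6 mm off the V-walls.

Request:
servo_tool --motion '[-0.8,0.15,1.35,0.006,-0.006,-0.005,-0.8,0.1,1.35,0,0,0,-0.7,0.1,1.2,0,0,0,0,0,0,0,0,0,0,0,0,0,0,0]'

```text
time_s: 15.5
position: [557.1, 113.6, 195.0]
orientation: [-1.396, 2.573, -0.718]
ft_force: [0.3, -0.2, -1.6]
opening: 21.9
```

```bash
python3 -c "
from hold import *
gor(25,54,5)"
```

```text
t 15.50 underside in rest [ 5.45 -3.77 61.04] th 53.8 tilt(x,y) deg [0.05 0.16] F rest [-0.71 -0.25 -1.47] Tz -0.6145204655986863 open 21.9 q [ 0.67  0.25 -0.62  0.73 -0.79 -1.8 ]
shift cm [-2.001  0.251  3.009] turn [ 0.001 -0.003 -0.003]
```

Request:
servo_tool --motion '[-0.4,0.25,0.2,0,0,0,-0.6,0.1,0.9,0,0,0,-0.6,0.1,1.0,0,0,0,-0.4,0,0.7,0,0,0,0,0,0,0,0,0,0,0,0,0,0,0]'

```text
time_s: 16.1
position: [575.9, 123.4, 164.5]
orientation: [-1.395, 2.572, -0.717]
ft_force: [0.4, -0.0, -1.4]
opening: 21.6
```

```bash
python3 -c "
from hold import *
gor(12,54,3)
s=grab('side','s7')
cv2.imwrite('pics/p7.png',cv2.resize(s[160:250,170:260],None,fx=6,fy=6,interpolation=2))"
```

```text
t 16.10 underside in rest [ 4.72  2.52 24.49] th 53.8 tilt(x,y) deg [-0.03  0.11] F rest [-0.49 -0.08 -1.31] Tz -0.6164595950925229 open 21.6 q [ 0.65  0.32 -0.62  0.79 -0.73 -1.85]
shift cm [-0.34  -0.025  1.244] turn [-0.    -0.001 -0.003]
```

View pics/p7.png

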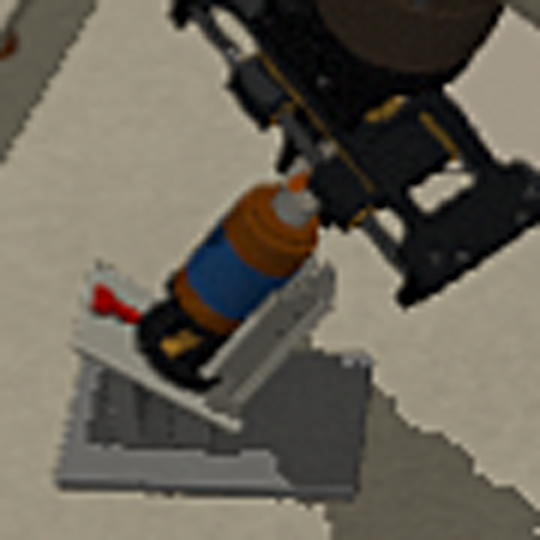

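The bottle lies in the V just above the disc at zoom (180,345), with the bar visible beneath the foot. Continuing down gently.

Request:
servo_tool --motion '[-0.15,0,0.5,0,0,0,-0.15,0,0.5,0,0,0,0,0,0.1,0,0,0,0,0,0,0,0,0]'

```text
time_s: 16.55
position: [581.6, 122.0, 154.3]
orientation: [-1.395, 2.571, -0.717]
ft_force: [-0.3, 0.0, -1.3]
opening: 21.5
```

```bash
python3 -c "
from hold import *
gor(5,54,0)"
```

```text
t 16.55 underside in rest [ 3.41  0.18 13.05] th 53.8 tilt(x,y) deg [-0.09  0.08] F rest [-1.    0.07 -0.93] Tz -0.582889349884577 open 21.5 q [ 0.64  0.34 -0.63  0.81 -0.71 -1.87]
shift cm [-0.207  0.243  0.807] turn [-0.    -0.    -0.004]
```

Request:
servo_tool --motion '[-0.1,0.1,0.35,0,0,0,0,0.05,0.2,0,0,0,0,0,0,0,0,0]'

```text
time_s: 16.85
position: [583.0, 121.6, 148.4]
orientation: [-1.394, 2.57, -0.717]
ft_force: [0.1, -0.3, -1.7]
opening: 21.4
```

```bash
python3 -c "
from hold import *
gor(3,54,0)"
```

```text
t 16.85 underside in rest [ 1.13 -0.41  7.51] th 53.8 tilt(x,y) deg [-0.12  0.07] F rest [-0.98 -0.27 -1.42] Tz -0.656764634298342 open 21.4 q [ 0.63  0.35 -0.64  0.83 -0.7  -1.89]
shift cm [-0.196  0.091  0.407] turn [-0.001  0.    -0.004]
```

Request:
servo_tool --motion '[-0.1,0.05,0.17,0,0,0,-0.1,0,0.17,0,0,0,0,0,0,0,0,0]'

```text
time_s: 17.15
position: [585.1, 122.5, 144.8]
orientation: [-1.394, 2.57, -0.716]
ft_force: [0.3, -1.0, -2.6]
opening: 21.7
```

```bash
python3 -c "
from hold import *
gor(0,54,0)"
```

```text
t 17.15 underside in rest [0.91 0.08 3.29] th 53.8 tilt(x,y) deg [-0.14  0.06] F rest [-1.39 -1.04 -2.2 ] Tz -0.6116233298516337 open 21.7 q [ 0.63  0.35 -0.64  0.84 -0.69 -1.9 ]
shift cm [-0.115  0.042  0.313] turn [-0.001  0.001 -0.004]
```

Request:
servo_tool --motion '[-0.1,0,0.17,0,0,0,-0.05,0,0.1,0,0,0,0,0,0,0,0,0]'

```text
time_s: 17.45
position: [586.5, 122.4, 143.5]
orientation: [-1.394, 2.57, -0.719]
ft_force: [-0.3, 1.1, -2.3]
opening: 21.7
```

```bash
python3 -c "
from hold import *
gor(-1,54,0)"
```

```text
t 17.45 underside in rest [ 1.34 -0.42  1.39] th 53.9 tilt(x,y) deg [-0.18  0.15] F rest [-1.37  1.14 -1.85] Tz -0.5617246289114919 open 21.7 q [ 0.63  0.36 -0.64  0.85 -0.69 -1.9 ]
shift cm [-0.075  0.09   0.232] turn [-0.002 -0.    -0.004]
```

Request:
servo_tool --motion '[-0.1,0,0.17,0,0,0,-0.05,0,0.1,0,0,0,0,0,0,0,0,0]'

```text
time_s: 17.75
position: [586.8, 122.0, 143.7]
orientation: [-1.393, 2.568, -0.725]
ft_force: [0.1, 0.3, -2.5]
opening: 21.9
```

```bash
python3 -c "
from hold import *
gor(-1,54,0)"
```

```text
t 17.75 underside in rest [ 1.77 -1.18  1.44] th 54.0 tilt(x,y) deg [-0.24  0.32] F rest [-1.27  0.22 -2.15] Tz -0.7093743354149048 open 21.9 q [ 0.63  0.36 -0.64  0.85 -0.69 -1.91]
shift cm [-0.095  0.144  0.226] turn [-0.006 -0.002 -0.004]
```

Request:
servo_tool --motion '[-0.1,0,0.17,0,0,0,-0.1,0,0.17,0,0,0]'

```text
time_s: 17.95
position: [587.5, 120.7, 143.4]
orientation: [-1.392, 2.569, -0.734]
ft_force: [-19.6, 3.5, 16.2]
opening: 21.8
```

```bash
python3 -c "
from hold import *
gor(-1,54,0)
s=grab('side','s8')
cv2.imwrite('pics/p8.png',cv2.resize(s[180:250,170:250],None,fx=8,fy=8,interpolation=2))"
```

```text
t 17.95 underside in rest [ 1.92 -3.26  0.91] th 54.1 tilt(x,y) deg [-0.25  0.66] F rest [-5.97  6.97 23.91] Tz -1.7646072834000346 open 21.8 q [ 0.62  0.36 -0.64  0.86 -0.69 -1.91]
shift cm [-0.165  0.242  0.125] turn [-0.01  -0.007 -0.004]
```

View pics/p8.png

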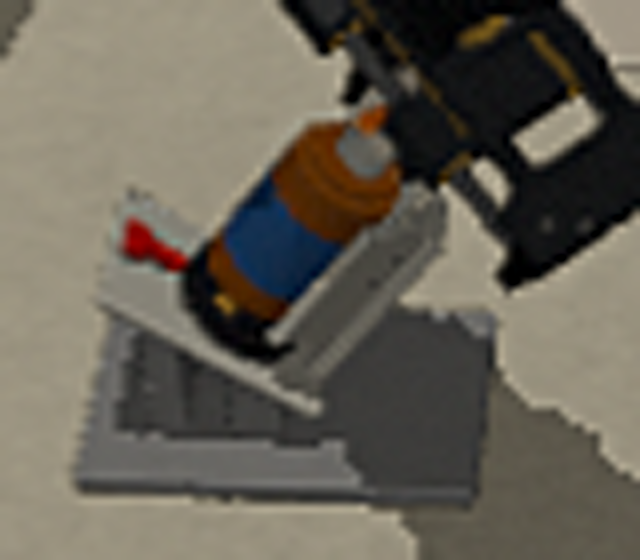

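Contact comes at a height reading of about 1 mm. Riding on the bar would read about 6, so the slot appears to have dropped over it, and the bar's end glints inside the slot at zoom (225,300). I'll relieve the 24 N and re-centre.

Request:
servo_tool --motion '[0,0.1,-0.1,-0.01,-0.005,0,0,0.1,0,0,0,0,0,0,0,0,0,0]'

```text
time_s: 18.3
position: [585.8, 122.6, 143.6]
orientation: [-1.395, 2.571, -0.716]
ft_force: [-0.6, -0.7, -2.3]
opening: 21.9
```

```bash
python3 -c "
from hold import *
gor(1,54,0)"
```

```text
t 18.30 underside in rest [ 0.69 -0.01  1.85] th 53.8 tilt(x,y) deg [-0.08  0.06] F rest [-1.91 -0.52 -1.42] Tz -0.6273505704225396 open 21.9 q [ 0.63  0.36 -0.64  0.84 -0.69 -1.9 ]
shift cm [-0.007  0.037  0.094] turn [ 0.    -0.    -0.004]
```

Now I'll start turning towards the mark, with a slight downward bias.

Request:
servo_tool --motion '[-0.05,0,0.08,0,0,0,-0.02,0.03,0.04,-0.025,0,0.043,-0.02,0.04,0.04,-0.044,0,0.078,-0.02,0.04,0.04,-0.044,0,0.078]'

```text
time_s: 18.7
position: [585.6, 122.5, 142.5]
orientation: [-1.138, 2.742, -0.551]
ft_force: [-4.8, -0.1, 4.3]
opening: 21.9
```

```bash
python3 -c "
from hold import *
gor(1,30,0)"
```

```text
t 18.70 underside in rest [ 0.49 -1.15  1.1 ] th 40.5 tilt(x,y) deg [0.   0.28] F rest [-1.44  0.83  6.23] Tz -0.549555893540038 open 21.9 q [ 0.62  0.37 -0.53  0.6  -0.73 -1.87]
shift cm [-0.015  0.162  0.004] turn [-0.094 -0.003  0.158]
```

Request:
servo_tool --motion '[-0.02,0.08,0.03,-0.044,0,0.078,-0.02,0.06,0.03,-0.044,0,0.078,-0.02,0.05,0.03,-0.04,0,0.07]'

```text
time_s: 19.0
position: [584.4, 123.7, 141.9]
orientation: [-0.821, 2.897, -0.348]
ft_force: [-3.3, -0.9, 3.8]
opening: 21.5
```

```bash
python3 -c "
from hold import *
gor(1,0,0)
s=grab('side','s9')
cv2.imwrite('pics/p9.png',cv2.resize(s[180:250,170:250],None,fx=8,fy=8,interpolation=2))"
```

```text
t 19.00 underside in rest [-0.3  -1.06  1.1 ] th 25.1 tilt(x,y) deg [0.16 0.44] F rest [-0.61 -0.32  5.09] Tz -0.29974916676705826 open 21.5 q [ 0.59  0.38 -0.42  0.37 -0.78 -1.87]
shift cm [-0.052  0.213 -0.018] turn [-0.222 -0.004  0.378]
```

View pics/p9.png

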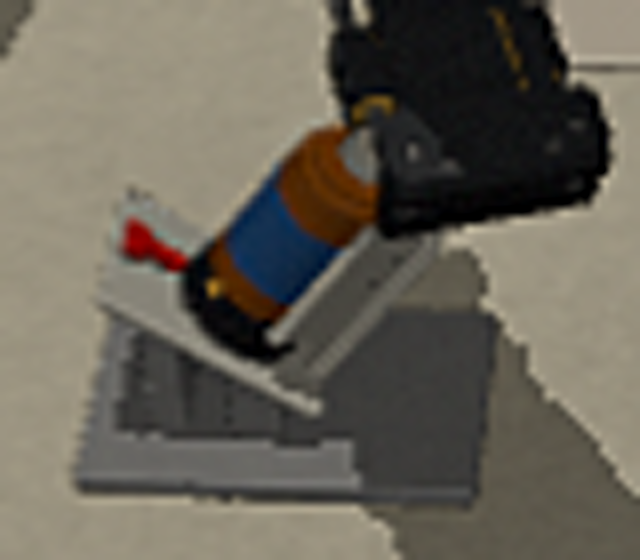

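The bar end has moved with the slot, from zoom (225,300) to (213,287). The bottle is still at 1.1 mm and the force is about 5 N, so the disc is turning with the bottle. Continuing.

Request:
servo_tool --motion '[-0.02,0.09,0.03,-0.044,0,0.078,-0.02,0.07,0.03,-0.044,0,0.078,-0.02,0.06,0.03,-0.044,0,0.078,-0.02,0.05,0.03,-0.044,0,0.078]'

```text
time_s: 19.45
position: [583.4, 125.6, 141.4]
orientation: [-0.363, 3.026, -0.06]
ft_force: [-3.7, 0.9, 3.9]
opening: 21.7
```

```bash
python3 -c "
from hold import *
gor(1,0,0)"
```

```text
t 19.45 underside in rest [-1.08 -0.92  1.09] th 4.1 tilt(x,y) deg [0.36 0.62] F rest [-0.64  1.59  5.19] Tz -0.13289161370872624 open 21.7 q [ 0.52  0.38 -0.3   0.1  -0.82 -1.92]
shift cm [-0.042  0.008 -0.011] turn [-0.045 -0.007  0.058]
```

Request:
servo_tool --motion '[-0.02,0.03,0.03,-0.025,0,0.045,0,0,0,-0.008,0,0.013,0,0,0,0,0,0]'

```text
time_s: 19.75
position: [583.5, 125.7, 141.5]
orientation: [-0.276, 3.04, -0.005]
ft_force: [-3.1, 3.1, 1.0]
opening: 21.8
```

```bash
python3 -c "
from hold import *
gor(1,0,0)
s=grab('side','s10');t=grab('top','t10')
a=cv2.resize(s[180:250,175:245],None,fx=7,fy=7,interpolation=2);b=cv2.resize(t[120:190,175:217],None,fx=7,fy=7,interpolation=2)
cv2.imwrite('pics/p10.png',np.hstack([a,b]))"
```

```text
t 19.75 underside in rest [-0.95 -1.19  1.13] th 0.2 tilt(x,y) deg [0.4  0.62] F rest [-1.5   3.58  2.26] Tz -0.34121370199173084 open 21.8 q [ 0.5   0.38 -0.28  0.05 -0.83 -1.93]
shift cm [-0.027  0.007  0.002] turn [-0.012 -0.007 -0.002]
```

View pics/p10.png

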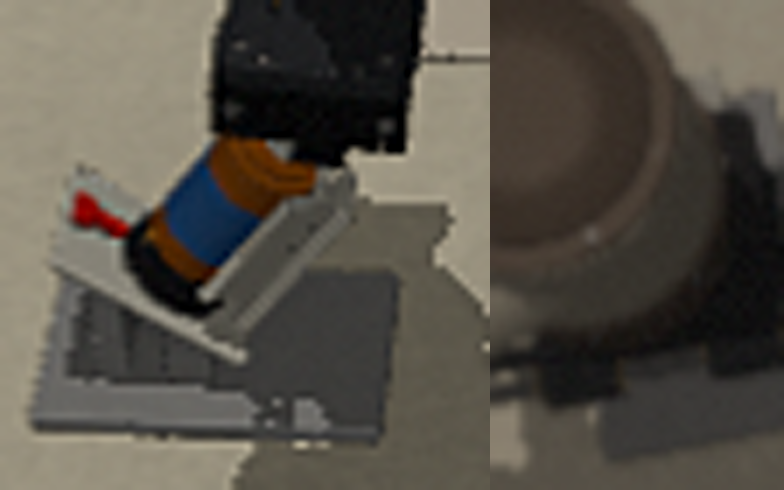

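The joint reading gives 0.2° from the mark and the bottle is still fully down (1.1 mm). Releasing by opening a little, then retreating along the fingers.

Request:
servo_tool --motion '[0,0,0,0,0,0,0,0,0,0,0,0,0,0,0,0,0,0,0,0,0,0,0,0]' --hand 0.5

```text
time_s: 20.25
position: [584.4, 125.2, 140.8]
orientation: [-0.279, 3.038, -0.011]
ft_force: [-0.8, -0.4, 1.0]
opening: 41.1
```

Request:
servo_tool --motion '[0,0,-0.5,0,0,0,0,0,-1,0,0,0,0,0,-1.5,0,0,0,0,0,-2.5,0,0,0,0,0,-3,0,0,0,0,0,-3,0,0,0,0,0,-2,0,0,0,0,0,0,0,0,0]'

```text
time_s: 21.05
position: [572.1, 124.3, 285.7]
orientation: [-0.279, 3.034, -0.011]
ft_force: [1.5, -0.6, 0.8]
opening: 43.5
```

```bash
python3 -c "
from hold import *
bst()
s=grab('side','s11');t=grab('top','t11')
a=cv2.resize(s[160:250,175:245],None,fx=6,fy=6,interpolation=2);b=cv2.resize(t[110:200,165:225],None,fx=6,fy=6,interpolation=2)
cv2.imwrite('pics/p11.png',np.hstack([a,b]))"
```

```text
t 21.05 underside in rest [ 72.91  -0.7  125.81] th 0.5 tilt(x,y) deg [0.12 0.77] F rest [ 1.65 -0.85 -0.12] Tz -0.03661330090680145 open 43.5 q [ 0.51  0.24 -0.1   0.05 -1.15 -1.92]
```

View pics/p11.png

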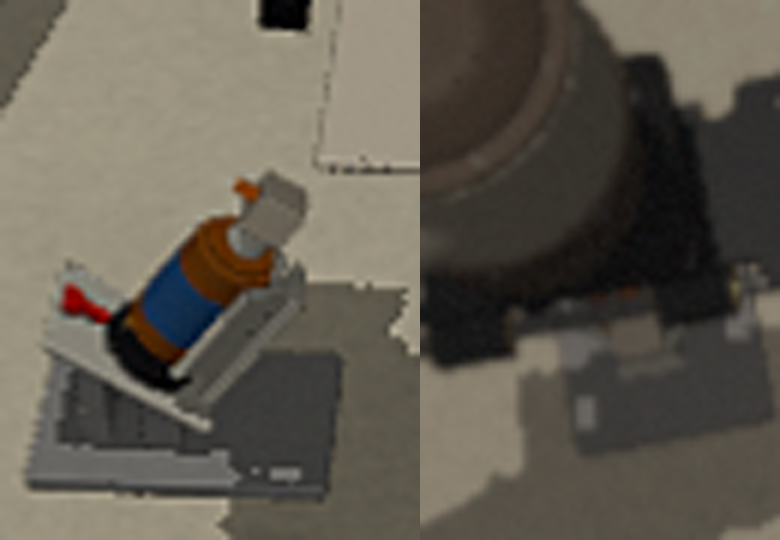

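The bottle stays in the V, with its nozzle at zoom (245,188) pointing the same way as the red mark. I'll clear the arm so the top camera can check the heading.

Request:
servo_tool --motion '[0,-3,-1,0,0,0,0,-4.5,0,0,0,0,0,-4.5,0,0,0,0,0,-4.5,0,0,0,0,0,-4.5,0,0,0,0,0,-4.5,0,0,0,0,0,-2,0,0,0,0,0,0,0,0,0,0]'

```text
time_s: 21.95
position: [617.0, -155.5, 281.9]
orientation: [-0.286, 3.064, -0.01]
ft_force: [0.2, -0.1, -0.2]
opening: 43.4
```

```bash
python3 -c "
from hold import *
s=grab('side','s12');t=grab('top','t12')
a=cv2.resize(s[170:240,180:235],None,fx=7,fy=7,interpolation=0);b=cv2.resize(t[120:190,175:230],None,fx=7,fy=7,interpolation=0)
cv2.imwrite('pics/p12.png',np.hstack([a,b]))
def wc(im,x0,y0,x1,y1,hlo,hhi,smin):
    h=cv2.cvtColor(im[y0:y1,x0:x1],cv2.COLOR_BGR2HSV).astype(float);w=np.clip(h[...,1]-smin,0,None)*((h[...,0]>=hlo)&(h[...,0]<=hhi));yy,xx=np.mgrid[y0:y1,x0:x1];return (w*xx).sum()/w.sum(),(w*yy).sum()/w.sum()
for up in (0,6):
  q={n:proj(n,[Fo+(108+up)*zr+17*xr, Fo+(106+up)*zr]) for n in M};print(up,q)
"
```

```text
0 {'side': array([[215.51, 191.54],
       [220.16, 194.83]]), 'top': array([[199.1 , 156.82],
       [200.42, 162.48]])}
6 {'side': array([[216.65, 190.23],
       [221.3 , 193.53]]), 'top': array([[199.09, 157.59],
       [200.41, 163.28]])}
```

View pics/p12.png

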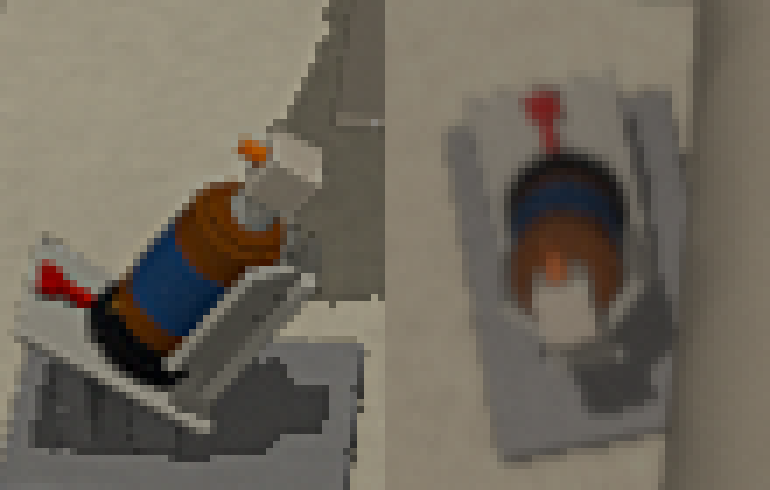

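In the top view the nozzle (zoom 553,265) lies in line with the head and the red arrow. In the side view it sits at (252,151). I'll quantify angle and seating.

```bash
python3 -c "
from hold import *
np.set_printoptions(precision=2,suppress=True)
s=cv2.imread('pics/s12.png');t=cv2.imread('pics/t12.png')
bs,_=blobs(s,(210,186,221,196),(5,170,100),(20,255,255));print(bs)
bt,_=blobs(t,(194,150,204,163),(8,150,85),(18,255,255));print(bt)
ns=bs[0][1]
h=cv2.cvtColor(t,cv2.COLOR_BGR2HSV);print(h[153:164,194:206,1]);print(h[153:164,194:206,2])
for nt in ((198.6,157.4),):
  p,e=tri(ns,nt);r=rel(p);print('noz rest',r,e,'ang',np.degrees(np.arctan2(r[1],r[0])))
# from plane z=108
for n,q in(('side',ns),('top',(198.6,157.4))):
  r=rel(onplane(n,q,Fo+108*zr,zr));print(n,r,np.degrees(np.arctan2(r[1],r[0])))
# oil etc unchanged?
for n in('side','top'):
  a=cv2.imread('pics/%s0.png'%n);b={'side':s,'top':t}[n];d=cv2.absdiff(a,b).max(2)>40
  for nm,bx in(('tray',(225,135,300,195)),('left',(160,270,260,330))) if n=='side' else (('left',(85,150,125,230)),('vials',(340,140,370,210))):
    print(n,nm,d[bx[1]:bx[3],bx[0]:bx[2]].sum())
cv2.imwrite('pics/full12.png',np.hstack([s[:,:400],t[:,:400]]))
"
```

```text
[(9, array([215.67, 191.11]), array([214, 190,   4,   3]))]
[(17, array([198.53, 156.65]), array([197, 154,   4,   6]))]
[[ 64 146 164 174 159 168 169 162 168 176 165 179]
 [121 166 168 171 168 179 166 168 169 180 176 175]
 [149 171 184 179 178 189 173 167 178 169 178 165]
 [169 171 186 183 183 175 165 155 149 173 177 179]
 [168 182 175 176 178 180 166 100  78 116 154 184]
 [165 169 126 122 167 177 163  74  52  67 128 169]
 [170 150  79  70 148 169 150  74  46  48 103 162]
 [164 129  54  54  90 105  76  50  38  35  75 154]
 [148 124  51  48  44  48  47  45  41  40  62 144]
 [121 119  50  46  44  47  48  48  48  46  53 134]
 [ 84 106  47  46  49  48  48  48  50  49  52  99]]
[[ 48  63  70  76  77  76  77  77  76  74  71  60]
 [ 59  72  73  85  82  80  80  79  77  78  74  70]
 [ 70  73  75  87  90  89  81  78  79  80  76  74]
 [ 71  76  78  88 106 109  88  79  77  78  78  74]
 [ 73  77  80  87 119 125 100  84  82  81  78  75]
 [ 74  77  85  90 124 131 114  96  94  87  80  77]
 [ 72  73  90  98 122 130 114 100 100  95  79  77]
 [ 73  71  95 104 113 117 111 113 122 116  82  76]
 [ 74  72 105 122 123 122 124 129 132 126  82  76]
 [ 76  79 117 132 134 135 133 133 133 128  87  74]
 [ 79  82 120 133 134 133 132 134 132 131  98  75]]
noz rest [ 17.32   1.34 110.78] 1.2890696579233827 ang 4.416754652664742
side [ 16.75  -2.1  108.  ] -7.15254886593735
top [ 15.66   1.63 108.  ] 5.930692773792269
side tray 925
side left 0
top left 0
top vials 12
```

View pics/full12.png

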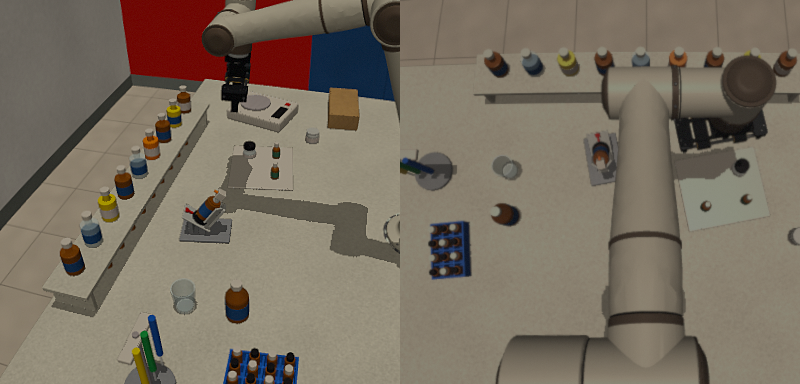

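Checks:
- **Heading:** the nozzle-to-head offset in the top view is about -1.3 px, against -1.32 px predicted for facing the mark, so it is within roughly 3°.
- **Seating:** the side-view nozzle position fits fully seated, not 6 mm high.
- **Bystanders:** all are where they were, and the robot touches nothing.

Handing in.

```bash
python3 -c "
from station import job
print(job.close_job())"
```

```text
the job is handed in; nothing more can be done
None
```

The atomiser is in the inclined rest, slot down over the drive bar, nozzle turned to the red mark and released. I handed the job in at about 22 s.

**What I did**
- I gripped the atomiser by its head on the tray. A kinematic fit showed that pointing straight down the bottle axis is out of reach low in the rest.
- I therefore stood it briefly on the free bench and regripped it with the tool pitched about 30°.
- I lowered it along the V with the slot at the measured bar angle of about 54°, and it went straight down without any searching for the bar. I then turned it about 54° to the mark with about 5 N down and backed off.

**Last checks**
- **Seating:** the joint reading was 1.1 mm above my estimate of the disc, steady through the whole turn. Riding on the bar would read about 6 mm. The nozzle's place in the side view agrees, and the bar's end was seen inside the slot, moving with it.
- **Heading:** the joints read 0.2° before release. The nozzle relative to the head in the top view agrees within about 3°. Angles taken from the nozzle alone scattered (-7°, +4°, +6°), because 1–2 mm of camera error matters at that short radius.
- **Bystanders:** the oil and beaker showed no change. The tray vials, jar and tin looked in place in the final pictures. The change counts there (925 pixels in the side view of the tray, 12 in the top view by the vials) I put down to the missing atomiser and the arm's shadow, without checking further.

While feeling for the bottom I briefly pressed with about 24 N along the rest axis, more than intended, and eased off at once.

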